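# Seal the optics dry box: lid on the gasket, four clips snapped corner to opposite corner

## Task

Close up the optics dry box: set the clear lid squarely into its mouth so that it rests on the gasket, then snap its four blue clips fully home under the rim. Go from corner to opposite corner - one diagonal pair of clips first, then the other pair - so that the gasket is squeezed evenly. Press each clip down gently, only until it clicks (the clips crack under a hard push), and leave the things around the box where they are.

Things in the scene. Friction and masses are not known exactly. Their poses are not given: they have to be found in the camera images.
- drybox: Open grey moulded dry box, fixed on the worktop: 100 mm (its x) by 150 mm (its y), 60 mm high, walls 3 mm, mouth upward (94 x 144 mm inside). A black mirror mount and a black lens tube lie in it, below the mouth. Origin at the centre of its underside, z up.
- rim (a point): Centre of the box's mouth, level with the rim's top, 60 mm above its origin; axes as the box. The rim is an outward flange out to x = +-56, y = +-81 mm, 5 mm thick, its underside 55 mm above the box's origin: the clips hook under it. On it an orange gasket stands 3 mm proud and gives like a spring, about 6 N per mm at each corner, until the lid meets the rim.
- lid: Loose clear lid, about 0.22 kg, lying right side up, clips half open. Plate 112 mm (its x) by 162 mm (its y). Origin at its centre, at the foot of the locating rib (8 mm deep, 92 x 142 mm outside, tapered round foot), which enters the box's mouth with 1 mm play a side; plate 8 to 12 mm above the origin; z up. Fits either way round. On the free gasket its origin is 55 mm above the box's, clipped down 54 mm.
- lid_handle (a point): Centre of the bar of the blue bridge handle in the middle of the lid, 30 mm above the lid's origin. The bar runs along the lid's y, 68 mm long, 14 mm wide (along x), its top 5 mm above this point and the plate 18 mm below it. Grip it across its 14 mm width.
- clip_a (a joint): Opening angle of the blue clip at the lid's -x +y corner (opposite corner: clip_c), rad: 0 = arm flat on the lid, about 0.5 at the start; it springs back part way if let go before it has hooked. Hinged along the lid's y, 25 mm from the lid's middle line, 14 mm above the lid's origin; arm 37 mm long outward, 24 wide, 3 thick, a springy hooked leg 22 mm long hanging at its end.
- pad_a (a point): Top of the ribbed thumb pad, 9 x 20 mm, raised 3 mm on clip_a's arm 16 mm out from the hinge; press it straight down (closed: x = -41, y = +50, z = 18.5 mm in the lid's frame). The lid dips 1 to 2 mm on the gasket as the hook rides over the rim, which takes 8 to 16 N; it clicks and gives a little, then the force rises stiffly: home. The clip cracks above 19 N.
- hook_a (a point): Lip of the hook on clip_a's leg. Hooked: under the rim, at most 55.6 mm above the box's origin and less than 56 mm from the box's middle line in its x; not hooked: outside that.
- clip_b (a joint): Opening angle of the blue clip at the lid's -x -y corner (opposite corner: clip_d), rad: 0 = arm flat on the lid, about 0.5 at the start; it springs back part way if let go before it has hooked. Hinged along the lid's y, 25 mm from the lid's middle line, 14 mm above the lid's origin; arm 37 mm long outward, 24 wide, 3 thick, a springy hooked leg 22 mm long hanging at its end.
- pad_b (a point): Top of the ribbed thumb pad, 9 x 20 mm, raised 3 mm on clip_b's arm 16 mm out from the hinge; press it straight down (closed: x = -41, y = -50, z = 18.5 mm in the lid's frame). The lid dips 1 to 2 mm on the gasket as the hook rides over the rim, which takes 8 to 16 N; it clicks and gives a little, then the force rises stiffly: home. The clip cracks above 19 N.
- hook_b (a point): Lip of the hook on clip_b's leg. Hooked: under the rim, at most 55.6 mm above the box's origin and less than 56 mm from the box's middle line in its x; not hooked: outside that.
- clip_c (a joint): Opening angle of the blue clip at the lid's +x -y corner (opposite corner: clip_a), rad: 0 = arm flat on the lid, about 0.5 at the start; it springs back part way if let go before it has hooked. Hinged along the lid's y, 25 mm from the lid's middle line, 14 mm above the lid's origin; arm 37 mm long outward, 24 wide, 3 thick, a springy hooked leg 22 mm long hanging at its end.
- pad_c (a point): Top of the ribbed thumb pad, 9 x 20 mm, raised 3 mm on clip_c's arm 16 mm out from the hinge; press it straight down (closed: x = +41, y = -50, z = 18.5 mm in the lid's frame). The lid dips 1 to 2 mm on the gasket as the hook rides over the rim, which takes 8 to 16 N; it clicks and gives a little, then the force rises stiffly: home. The clip cracks above 19 N.
- hook_c (a point): Lip of the hook on clip_c's leg. Hooked: under the rim, at most 55.6 mm above the box's origin and less than 56 mm from the box's middle line in its x; not hooked: outside that.
- clip_d (a joint): Opening angle of the blue clip at the lid's +x +y corner (opposite corner: clip_b), rad: 0 = arm flat on the lid, about 0.5 at the start; it springs back part way if let go before it has hooked. Hinged along the lid's y, 25 mm from the lid's middle line, 14 mm above the lid's origin; arm 37 mm long outward, 24 wide, 3 thick, a springy hooked leg 22 mm long hanging at its end.
- pad_d (a point): Top of the ribbed thumb pad, 9 x 20 mm, raised 3 mm on clip_d's arm 16 mm out from the hinge; press it straight down (closed: x = +41, y = +50, z = 18.5 mm in the lid's frame). The lid dips 1 to 2 mm on the gasket as the hook rides over the rim, which takes 8 to 16 N; it clicks and gives a little, then the force rises stiffly: home. The clip cracks above 19 N.
- hook_d (a point): Lip of the hook on clip_d's leg. Hooked: under the rim, at most 55.6 mm above the box's origin and less than 56 mm from the box's middle line in its x; not hooked: outside that.
- goggles: Teal laser goggles, 72 x 141 x 53 mm, behind the work; leave alone. Origin at the centre of its underside.
- tape_roll: Roll of masking tape, 105 mm across, 25 mm high; leave alone. Origin at the centre of its underside.
- screw_tin: Round tin with blue lid, 63 mm across, 32 mm high; leave alone. Origin at the centre of its underside.
- tissue_pack: Lens tissue booklet, 105 x 68 x 10 mm; leave alone. Origin at the centre of its underside.

How it is judged (in metres and radians):
On the way, in this order (a step that is already met when the one before it is completed fails the run):
1. the lid lies in the mouth of the box, on the gasket, all four clips still open (x of lid in the frame of drybox between -0.004 and 0.004 m and y of lid in the frame of drybox between -0.004 and 0.004 m and z of lid in the frame of drybox below 0.058 m and angle between lid's own z axis and vertical below 0.05 rad and angle between the x axis of lid and the x axis of drybox, either way round below 0.06 rad and value of joint each of clip_a, clip_b, clip_c, clip_d above 0.25 rad), for 0.2 s.
2. one diagonal pair of clips is hooked under the rim while the other pair is still open ((((value of joint clip_a below 0.05 rad and z of hook_a in the frame of drybox below 0.056 m and x of hook_a in the frame of drybox between -0.0562 and 0.0562 m) and (value of joint clip_c below 0.05 rad and z of hook_c in the frame of drybox below 0.056 m and x of hook_c in the frame of drybox between -0.0562 and 0.0562 m) and value of joint each of clip_b, clip_d above 0.25 rad) or ((value of joint clip_b below 0.05 rad and z of hook_b in the frame of drybox below 0.056 m and x of hook_b in the frame of drybox between -0.0562 and 0.0562 m) and (value of joint clip_d below 0.05 rad and z of hook_d in the frame of drybox below 0.056 m and x of hook_d in the frame of drybox between -0.0562 and 0.0562 m) and value of joint each of clip_a, clip_c above 0.25 rad))), for 0.1 s.
At the end, for the whole second after the job is handed in: All four clips are hooked under the rim (each hook lip below 56 mm in the box's frame and within 56.2 mm of its middle line, arm within 0.05 rad of flat), the lid sits squarely (within 3 mm, 0.05 rad, tilted less than 0.02 rad) in the mouth and is at rest (x of lid in the frame of drybox between -0.003 and 0.003 m and y of lid in the frame of drybox between -0.003 and 0.003 m and z of lid in the frame of drybox below 0.0555 m and angle between lid's own z axis and vertical below 0.02 rad and angle between the x axis of lid and the x axis of drybox, either way round below 0.05 rad and value of joint each of clip_a, clip_b, clip_c, clip_d below 0.05 rad and z of each of hook_a, hook_b, hook_c, hook_d in the frame of drybox below 0.056 m and x of hook_a in the frame of drybox between -0.0562 and 0.0562 m and x of hook_b in the frame of drybox between -0.0562 and 0.0562 m and x of hook_c in the frame of drybox between -0.0562 and 0.0562 m and x of hook_d in the frame of drybox between -0.0562 and 0.0562 m and linear speed of lid below 0.02 m/s and angular speed of lid below 0.3 rad/s); the robot touches nothing.
It fails at once if a clip is pressed with more than 19 N (contact force between the fingers and clip_a above 19 N or contact force between the fingers and clip_b above 19 N or contact force between the fingers and clip_c above 19 N or contact force between the fingers and clip_d above 19 N).
It fails at once if the robot pushes the box with more than 25 N (contact force between the arm and drybox above 25 N).
It fails at once if two neighbouring clips are shut while the other two are both still open ((value of joint each of clip_a, clip_b below 0.12 rad and value of joint each of clip_c, clip_d above 0.25 rad) or (value of joint each of clip_c, clip_d below 0.12 rad and value of joint each of clip_a, clip_b above 0.25 rad) or (value of joint each of clip_a, clip_d below 0.12 rad and value of joint each of clip_b, clip_c above 0.25 rad) or (value of joint each of clip_b, clip_c below 0.12 rad and value of joint each of clip_a, clip_d above 0.25 rad)).
It fails at once if the goggles, tape, tin or tissues are moved by more than 25 mm (distance of any of goggles, tape_roll, screw_tin, tissue_pack from where it was at the start of the episode above 0.025 m).
It also fails if it takes over 64 s, if anything falls off the work surface, if the arm or the gripper's body presses on something with over 40 N, if the wrist force passes 120 N, or if a joint passes its speed limit or range.

## Robot

A 6-joint arm with a two-finger parallel gripper is mounted at the origin on a cart in front of the work surface, level with it; the furniture and walls round the work are solid. World frame = base frame: x ahead of the robot, y to its left, z up, the work surface at z = 0. Lengths are in m, angles in degrees, forces in N, time in s.
With the tool pointing down it reaches from about 0.375 to 0.9 m from the base axis. Payload 3.1 kg.
Tool frame: the origin (TCP) lies between the finger pads; the fingertips stand 22 mm ahead of it and the grasp point (between the pads) lies 3 mm ahead of it; y points along the fingers, x is the direction in which the jaws open and shut, and the axes are right-handed (so a half turn about y gives the same grasp; the last joint's range is limited). The gripper opens to 87 mm and grips with 3 to 60 N. Pads are 19 mm wide; open, the fingers measure 117 mm over their backs; the gripper's body (75 mm by 190 mm) begins 51 mm behind the grasp point.
Start: joints at [66.606, 30.224, 82.088, -0, 67.689, -10.227], TCP at [0.142, 0.609, 0.245] pointing down, gripper open.
Joint ranges: [-176.69, 176.69], [-43.24, 126.21], [12.49, 139.97], [-82, 262], [0, 151.66], [-163.58, 163.58]. Speed limits (degrees/s): [159.86, 159.86, 180, 180, 180, 180].

## Interface

Orientations are given as a 3x3 rotation matrix whose columns are the frame's x, y, z axes.
In Python, from rig import bot, imaging, workorder gives the robot as it stands. The module is installed in compiled form; this text tells all that it offers.
- The arm moves only by the tool drive_tool, never from a script. Its argument "commands" is a list of rows, each an object of numbers: "dx", "dy", "dz": the shift along the tool's x, y, z normalised to -1 to 1, where 1 is 4 cm; "wx", "wy", "wz": the turn, a rotation vector about the tool's x, y, z normalised to -1 to 1, where 1 is pi/2 rad; "grip": the finger opening in mm, from 0 to 87. In form: [{"dx": .., "dy": .., "dz": .., "wx": .., "wy": .., "wz": .., "grip": ..}, ...]. A call has 1 to 8 rows; each row shifts and turns the commanded pose from where the row before left it, along the tool's axes as they then stand; what a row does not reach is not made up. A row lasts 1/8 s, in which the tool goes at most 62.5 mm and 10.7 degrees, less where a joint would pass 70% of its speed; a pose out of reach is approached as far as the arm can. A call with a number of a shift or a turn outside -1 to 1 is refused whole. A call with a gripper value outside its range is refused whole. The fingers move at their own pace and stop on an object; the grip force is fixed at half the most. Time passes only in rows, so rows that do not move let the fingers close. It gives the time, the measured TCP pose, the force and the opening at its end, in the units of the state.
- bot.read_state(): the state, without advancing time (a new reading comes with each control period).
- imaging.capture(name): name is "scene" or "side" or "wrist"; returns (picture, depth): 400x640x3 uint8, red, green, blue; 400x640 float32, m along the optical axis (not along the pixel's ray), 0 where there is no reading.
- imaging.get_calibration(name): a dict with "mtx" (3x3 intrinsics, pixels), "world_to_cam" (4x4, takes a point from world to camera coordinates). Camera axes: x right, y down, z forward; pixel columns grow to the right and rows downward; lengths in m; the calibration is good to about 2 mm. The wrist camera is an equidistant fisheye: a pixel r from the principal point sees the ray r / f radians off the axis. A picture is of the moment at which its call begins: read the wrist's pose just before it. get_calibration takes no time and is no camera call; for the wrist camera it gives the pose at the moment of the call.
- workorder.hand_in(): hands the job in, once; it reports no verdict.
The state is a dict: "time_s": time; "joint_positions": joint angles; "qvel": joint speeds; "tau": joint torques, N m; "position": TCP position; "tcp_rot": TCP orientation; "force": force on the tool from outside, world axes, zero at the start; "moment": the same for the moment, N m; "opening": opening from 0.0 (shut) to 1.0 (fully open).
Only numpy, scipy, OpenCV 4.12 (cv2) and the standard library are available. Lean on these libraries where they do the work, as an engineer would, in place of code of your own. Each camera call takes 0.05 s, during which the arm holds its last target. There are 200 camera calls.

## Working session

There is one attempt and no reset: what is moved stays moved. The work goes in short steps, Python scripts to look and compute and a tool call to move; the robot and the scene stay as the last step left them, time stands still between calls to the robot, and variables do not carry over. Pictures are saved under pics/ and viewed, on a budget of 10 in all, crops included, one or two more only if the job needs it, and the job is handed in when it is done.

Besides the shell and the picture viewer there is one more tool, called after "Emit:" by a JSON object that holds its "op" and its "data". drive_tool: Moves the arm, as the interface text tells. Its arguments: {"type":"object","properties":{"commands":{"type":"array"}},"required":["commands"]}

```bash
mkdir -p pics; python3 - <<'E'
from rig import bot, imaging
import cv2,numpy as np
s=bot.read_state();print(s['time_s'],s['position'],s['tcp_rot'],s['force'],s['opening'])
for n in ["scene","side","wrist"]:
    p,d=imaging.capture(n);c=imaging.get_calibration(n)
    cv2.imwrite(f'pics/{n}0.png',p[:,:,::-1]);np.savez(f'{n}0.npz',p=p,d=d,K=c['mtx'],T=c['world_to_cam'])
    print(n,c['mtx'],c['world_to_cam'])
E
```

```text
0.0 [0.14204925 0.6079586  0.24358769] [[ 2.27707009e-01 -8.45371149e-04 -9.73729328e-01]
 [ 9.73727455e-01 -1.94704510e-03  2.27708262e-01]
 [-2.08839291e-03 -9.99997747e-01  3.79805281e-04]] [-0.52052001 -0.25257321  0.77153733] 0.9987424375951014
scene [[478.26082359   0.         314.04327236]
 [  0.         478.26082359 201.35249554]
 [  0.           0.           1.        ]] [[ 0.75019764 -0.66083261 -0.02244472 -0.46902051]
 [-0.4221378  -0.4525451  -0.78549514  0.27356499]
 [ 0.50892355  0.59875137 -0.61846069  1.30074725]
 [ 0.          0.          0.          1.        ]]
side [[501.69342334   0.         317.42880239]
 [  0.         501.69342334 208.66910825]
 [  0.           0.           1.        ]] [[ 0.90045478 -0.4345678  -0.01822111 -0.54087094]
 [-0.24841045 -0.47943245 -0.84168686  0.14645236]
 [ 0.35703421  0.76242728 -0.53965842  1.16145472]
 [ 0.          0.          0.          1.        ]]
wrist [[309.70691629   0.         320.35215431]
 [  0.         309.70691629 204.18142357]
 [  0.           0.           1.        ]] [[ 0.22803744  0.97365055 -0.00188064 -0.62410923]
 [ 0.93561689 -0.21859422  0.27719598 -0.03331346]
 [ 0.26948092 -0.06497062 -0.96081156  0.39166842]
 [ 0.          0.          0.          1.        ]]
```

View pics/scene0.png

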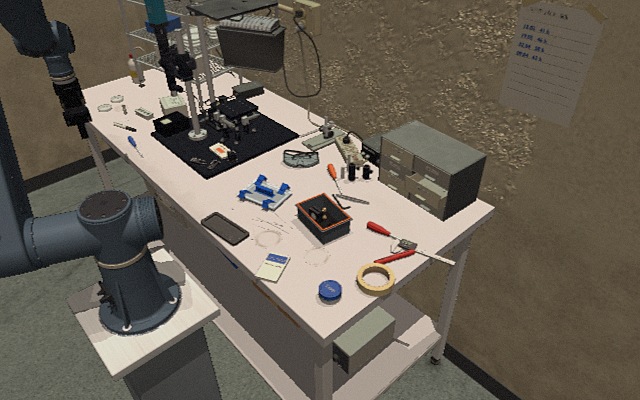

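View pics/side0.png

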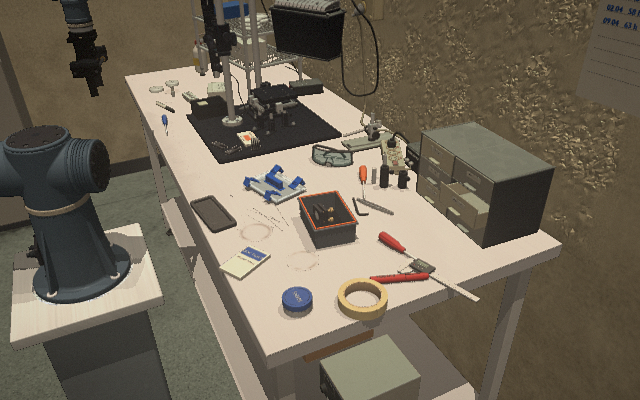

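```bash
cat > h.py <<'E'
import numpy as np,cv2
def load(n):
    z=np.load(n+'.npz');return z['p'],z['d'],z['K'],z['T']
def rays(uv,K,T,fish=False):
    uv=np.asarray(uv,float).reshape(-1,2);q=(uv-K[:2,2])/K[0,0]
    if fish:
        r=np.linalg.norm(q,axis=1);s=np.where(r>1e-9,np.sin(r)/np.maximum(r,1e-9),1)
        D=np.c_[q*s[:,None],np.cos(r)]
    else: D=np.c_[q,np.ones(len(q))]
    R=T[:3,:3];return -R.T@T[:3,3],D@R
def onplane(uv,z,K,T,fish=False):
    o,D=rays(uv,K,T,fish);return o+D*((z-o[2])/D[:,2])[:,None]
def cloud(d,m,K,T,fish=False):
    v,u=np.nonzero(m&(d>0));uv=np.c_[u,v];o,D=rays(uv,K,T,fish)
    f=T[2,:3]; return o+D*(d[v,u]/(D@f))[:,None],uv
def hsv(p,lo,hi):
    return cv2.inRange(cv2.cvtColor(p,cv2.COLOR_RGB2HSV),lo,hi)>0
def proj(P,K,T,fish=False):
    c=np.asarray(P)@T[:3,:3].T+T[:3,3]
    if fish:
        rr=np.linalg.norm(c[:,:2],axis=1);th=np.arctan2(rr,c[:,2]);return c[:,:2]/rr[:,None]*th[:,None]*K[0,0]+K[:2,2]
    return c[:,:2]/c[:,2:]*K[0,0]+K[:2,2]
E
python3 - <<'E'
from h import *
for n,lr,br in [('scene0',(225,160,310,215),(285,185,360,245)),('side0',(235,155,315,210),(290,180,365,250))]:
    p,d,K,T=load(n)
    def roi(r):
        m=np.zeros(d.shape,bool);m[r[1]:r[3],r[0]:r[2]]=1;return m
    m=hsv(p,(3,140,120),(18,255,255))&roi(br)
    P,uv=cloud(d,m,K,T);print(n,'gasket',m.sum(),P.min(0),P.max(0),'zmed',np.median(P[:,2]))
    Q=onplane(uv,.0625,K,T)[:,:2].astype(np.float32);Q=Q[np.linalg.norm(Q-np.median(Q,0),axis=1)<.12];print(cv2.minAreaRect(Q))
    m=hsv(p,(105,120,60),(125,255,255))&roi(lr)
    P,uv=cloud(d,m,K,T);print('lidblue',m.sum(),P.min(0),P.max(0),P.mean(0))
    Pt=P[np.abs(P[:,2]-.035)<.004]
    print('rect all',cv2.minAreaRect(P[:,:2].astype(np.float32)))
    k,l,st,ce=cv2.connectedComponentsWithStats(m.astype(np.uint8))
    for i in range(1,k):
        if st[i,4]>20:
            q,_=cloud(d,l==i,K,T);print(st[i],q.mean(0).round(4),q[:,2].min().round(4),q[:,2].max().round(4))
E
```

```text
scene0 gasket 186 [ 0.51340046 -0.1835327  -0.00582735] [0.67698241 0.04387756 0.0654201 ] zmed 0.06030435549069546
((0.5744096636772156, -0.10179150849580765), (0.15632285177707672, 0.10647169500589371), 81.31769561767578)
lidblue 367 [0.45314039 0.07964692 0.00189235] [0.60629318 0.2577358  0.03870221] [0.53004687 0.15052633 0.02322407]
rect all ((0.5300354957580566, 0.16706714034080505), (0.14009395241737366, 0.15134374797344208), 14.346468925476074)
[254 175  21  23 191] [0.5393 0.1721 0.0225] 0.0019 0.0387
[278 183  11  11  65] [0.5857 0.1173 0.0235] 0.0105 0.034
[239 190  12   9  49] [0.4659 0.186  0.0254] 0.0143 0.0362
[262 199  13  10  62] [0.4942 0.0915 0.0234] 0.0106 0.037
side0 gasket 236 [ 0.51394841 -0.18615091  0.0023643 ] [0.77577501 0.05825199 0.06738305] zmed 0.06254862880979539
((0.5767355561256409, -0.1021222472190857), (0.15721847116947174, 0.10470567643642426), 80.78791809082031)
lidblue 316 [0.45431216 0.07616566 0.01028804] [0.60963649 0.22439843 0.0388481 ] [0.53262213 0.14780258 0.02604832]
rect all ((0.5308387279510498, 0.1513429582118988), (0.13174571096897125, 0.1245838850736618), 15.574934005737305)
[266 165  16  19 107] [0.5463 0.1818 0.031 ] 0.0159 0.0388
[289 177  13  12  66] [0.5865 0.1157 0.0254] 0.0136 0.0357
[244 178  15   9  50] [0.4681 0.184  0.0265] 0.0157 0.0379
[265 180  20  11  32] [0.531  0.1462 0.0139] 0.0103 0.0167
[264 191  16  10  56] [0.4957 0.089  0.0243] 0.0141 0.0356
```

View pics/wrist0.png

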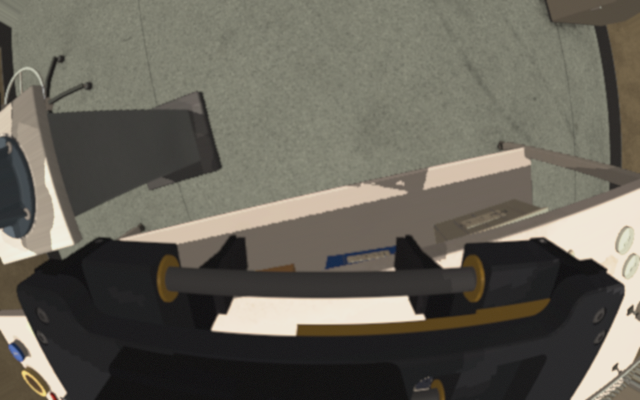

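Scene and side agree: the lid is the blue-clipped plate at scene (264,192) and side (275,183), and the box with the orange gasket is at (322,217) and (326,215). The wrist view looks out over the floor. Next I'll check that the way to the lid is clear.

```bash
python3 - <<'E'
from h import *
for n in ('scene0','side0'):
    p,d,K,T=load(n);P,_=cloud(d,np.ones(d.shape,bool),K,T)
    for lo in (.05,.1,.15,.2):
        s=(P[:,2]>lo)&(P[:,2]<lo+.05 if lo<.2 else P[:,2]<.6)
        print(n,lo)
        H,_,_=np.histogram2d(P[s,0],P[s,1],bins=[np.arange(.0,1.,.1),np.arange(-.4,.9,.1)]);print(H.astype(int))
E
```

```text
scene0 0.05
[[  0   0   0 344   0   0   0   0   0   0   0   0]
 [  0   0   0   0   0   0   0   0   0   0   0   0]
 [  0   0   0   0   0   0   0   0   0   0   0   0]
 [  0   0   0   0   0   0   0   0   0   0   0   0]
 [  0   0   0   0   0   0   0   0   0   0   0 143]
 [  0   0 144 131   0   0   0   0   0   0  70 180]
 [  0   0  90  85   0   0   0   0  33  71  72  14]
 [  0   0   0   0   0   7  13   0   8  15   0  31]
 [264 259 212 137  67   0   0   0   0   0   0   0]]
scene0 0.1
[[  0   0   0 325   0   0   0   0   0   0   0   0]
 [  0   0   0   0   0   0   0   0   0   0   0   0]
 [  0   0   0   0   0   0   0   0   0   0   0   0]
 [  0   0   0   0   0   0   0   0   0   0   0   0]
 [  0   0   0   0   0   0   0   0   0   0   0   0]
 [  0   0   0   0   0   0   0   0   0   0  73  12]
 [  0   0   0   0   0   0   0   0 325 322  75   4]
 [  0   0   0   0   0   0   0   0 149 136  39  64]
 [268 365 299 137   0   0   0   0   0   0   0   0]]
scene0 0.15
[[  0   0   0 303   0   0   0   0   0   0   0   0]
 [  0   0   0   0   0   0   0   0   0   0   0   0]
 [  0   0   0   0   0   0   0   0   0   0  
[... 2183 characters left out ...]
 0  23  63   1   7]
 [  0   0   0   0   0   0   0   0  20  48   0  89]
 [480 566 426 175   0   0   0   0   0   0   0   0]]
side0 0.2
[[   0    0    0 3873  202    0    0    0    0  108    6    0]
 [   0    0    0  312    7    0    0    0    0 2028  290    0]
 [   0    0    0    0    0    0    0    0    0    0    0    0]
 [   0    0    0    0    0    0    0    0    0    0    0    0]
 [   0    0    0    0    0    0    0    0    0    0    0    0]
 [   0    0    0    0    0    0    0    0    0   54  950  455]
 [   0    0    0    0    0    0    0    0    0    0   67    0]
 [   0    0    0    0    0    0    0    0    0    0    0  505]
 [   0    0    0    0    0    0    0    0    0  381 1379  820]]
```

Emit:
{"op": "drive_tool", "data": {"commands": [{"dx": -0.75, "dz": -1, "wy": 0.085}, {"dx": -0.9, "dz": -0.9, "wy": 0.085}, {"dx": -0.9, "dz": -0.9, "wy": 0.085}, {"dx": -1, "dz": -0.7, "wy": 0.085}, {"dx": -1, "dz": -0.6, "wy": 0.085}, {"dx": -1, "dz": -0.6, "wy": 0.085}, {"dx": -1, "dz": -0.5, "wy": 0.085}, {"dx": -0.9, "dz": -0.5, "wy": 0.085}]}}

```text
schema error: expected keys dx, dy, dz, wx, wy, wz, grip
```

```bash
cat >> h.py <<'E'
def togo(target,yaw,s=None):
    from rig import bot
    s=s or bot.read_state();R=np.array(s['tcp_rot']);p=np.array(s['position'])
    d=R.T@(np.array(target)-p);ps=np.degrees(np.arctan2(R[1,0],R[0,0]))
    print('t',round(s['time_s'],2),'pos',p.round(4),'yaw',ps.round(2),'tilt',(R[:2,1]).round(4),'J6',np.round(s['joint_positions'][5],1),'F',np.round(s['force'],2),'op',round(s['opening'],3))
    print('tool d (units of 4cm)',(d/.04).round(3),'mm',(d*1000).round(1),' turn wy units',round((ps-yaw)/90,3))
E
python3 -c "
from h import *
togo([.5265,.151,.2],16)"
```

```text
t 0.15 pos [0.1421 0.6081 0.2438] yaw 76.83 tilt [-0.0006 -0.0015] J6 -10.2 F [-0.63  0.09  0.05] op 0.996
tool d (units of 4cm) [ -8.937   1.106 -11.96 ] mm [-357.5   44.2 -478.4]  turn wy units 0.676
```

All keys are needed in every row.

Emit:
{"op": "drive_tool", "data": {"commands": [{"dx": -0.75, "dy": 0, "dz": -1, "wx": 0, "wy": 0.085, "wz": 0, "grip": 87}, {"dx": -0.9, "dy": 0, "dz": -0.9, "wx": 0, "wy": 0.085, "wz": 0, "grip": 87}, {"dx": -0.9, "dy": 0, "dz": -0.9, "wx": 0, "wy": 0.085, "wz": 0, "grip": 87}, {"dx": -1, "dy": 0, "dz": -0.7, "wx": 0, "wy": 0.085, "wz": 0, "grip": 87}, {"dx": -1, "dy": 0, "dz": -0.6, "wx": 0, "wy": 0.085, "wz": 0, "grip": 87}, {"dx": -1, "dy": 0, "dz": -0.6, "wx": 0, "wy": 0.085, "wz": 0, "grip": 87}, {"dx": -1, "dy": 0, "dz": -0.5, "wx": 0, "wy": 0.085, "wz": 0, "grip": 87}, {"dx": -0.9, "dy": 0, "dz": -0.5, "wx": 0, "wy": 0.085, "wz": 0, "grip": 87}]}}

```text
time_s: 1.15
position: [0.132, 0.2652, 0.2444]
tcp_rot: [[0.964, -0.0, -0.265], [0.265, -0.0, 0.964], [-0.0, -1.0, -0.0]]
force: [0.7, -0.2, -0.4]
opening: 1.002
```

```bash
python3 -c "
from h import *
togo([.5265,.151,.245],16)"
```

```text
t 1.15 pos [0.132  0.2652 0.2444] yaw 15.34 tilt [-0.0002 -0.0004] J6 26.2 F [ 0.72 -0.16 -0.44] op 1.002
tool d (units of 4cm) [ 8.755 -0.016 -5.362] mm [ 350.2   -0.6 -214.5]  turn wy units -0.007
```

Emit:
{"op": "drive_tool", "data": {"commands": [{"dx": 1, "dy": 0, "dz": -0.65, "wx": 0, "wy": 0, "wz": 0, "grip": 87}, {"dx": 1, "dy": 0, "dz": -0.65, "wx": 0, "wy": 0, "wz": 0, "grip": 87}, {"dx": 1, "dy": 0, "dz": -0.65, "wx": 0, "wy": 0, "wz": 0, "grip": 87}, {"dx": 1, "dy": 0, "dz": -0.65, "wx": 0, "wy": 0, "wz": 0, "grip": 87}, {"dx": 1, "dy": 0, "dz": -0.65, "wx": 0, "wy": 0, "wz": 0, "grip": 87}, {"dx": 1, "dy": 0, "dz": -0.7, "wx": 0, "wy": 0, "wz": 0, "grip": 87}, {"dx": 1, "dy": 0, "dz": -0.7, "wx": 0, "wy": 0, "wz": 0, "grip": 87}, {"dx": 1, "dy": 0, "dz": -0.7, "wx": 0, "wy": 0, "wz": 0, "grip": 87}]}}

```text
time_s: 2.15
position: [0.5001, 0.1461, 0.2443]
tcp_rot: [[0.963, -0.001, -0.269], [0.269, 0.0, 0.963], [-0.0, -1.0, 0.0]]
force: [-0.1, 0.3, -0.4]
opening: 1.001
```

Emit:
{"op": "drive_tool", "data": {"commands": [{"dx": 0.75, "dy": 0, "dz": -0.5, "wx": 0, "wy": 0, "wz": 0, "grip": 87}, {"dx": 0, "dy": 0, "dz": 0, "wx": 0, "wy": 0, "wz": 0, "grip": 87}, {"dx": 0, "dy": 0, "dz": 0, "wx": 0, "wy": 0, "wz": 0, "grip": 87}]}}

```text
time_s: 2.52
position: [0.5318, 0.1357, 0.244]
tcp_rot: [[0.963, -0.003, -0.269], [0.269, 0.0, 0.963], [-0.002, -1.0, 0.001]]
force: [-0.6, -0.2, 0.4]
opening: 0.999
```

```bash
cat >> h.py <<'E'
def snap(n,tag):
    from rig import imaging
    c=imaging.get_calibration(n);p,d=imaging.capture(n)
    cv2.imwrite(f'pics/{tag}.png',p[:,:,::-1]);np.savez(f'{tag}.npz',p=p,d=d,K=c['mtx'],T=c['world_to_cam'])
E
python3 -c "
from h import *
togo([.5265,.151,.245],16);snap('wrist','w1')"
```

```text
t 2.52 pos [0.5318 0.1357 0.244 ] yaw 15.63 tilt [-0.0026  0.0001] J6 -13.0 F [-0.59 -0.15  0.36] op 0.999
tool d (units of 4cm) [-0.024 -0.025  0.403] mm [-1.  -1.  16.1]  turn wy units -0.004
```

View pics/w1.png

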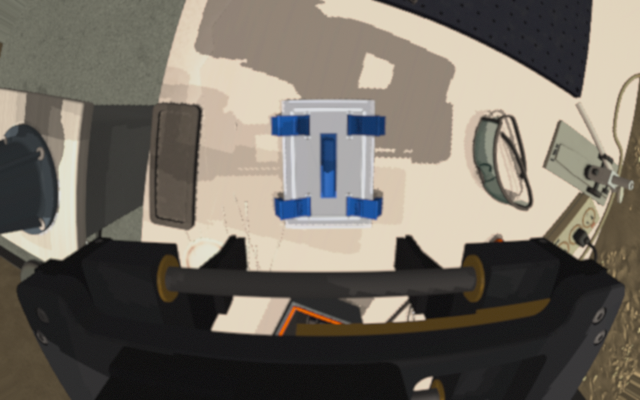

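The lid is upright under the wrist camera at (329,162), with its bar at (328,165) and its clips at (290,125), (366,125), (293,207) and (371,205).

```bash
cat > lid.py <<'E'
from h import *
def lid(tag,z0,roi):
    p,d,K,T=load(tag)
    m=hsv(p,(100,110,30),(128,255,255));r=np.zeros_like(m);r[roi[1]:roi[3],roi[0]:roi[2]]=1;m&=r
    k,l,st,ce=cv2.connectedComponentsWithStats(m.astype(np.uint8))
    for i in range(1,k):
        if st[i,4]<100: continue
        v,u=np.nonzero(l==i);uv=np.c_[u,v]
        Q=onplane(uv,z0+.035,K,T,True)[:,:2].astype(np.float32);C,_=cloud(d,l==i,K,T,True)
        print(st[i],'rect@bar',np.round(cv2.minAreaRect(Q)[0],4),np.round(cv2.minAreaRect(Q)[1],4),round(cv2.minAreaRect(Q)[2],2),'cloud',C.mean(0).round(4),C[:,2].max().round(4))
E
python3 -c "
from lid import *
lid('w1',0,(260,90,400,228))"
```

```text
[348 115  37  21 649] rect@bar [0.5622 0.2149] [0.041  0.0217] 15.15 cloud [0.5627 0.215  0.0272] 0.038
[272 116  37  19 682] rect@bar [0.48   0.1917] [0.0408 0.0205] 14.64 cloud [0.4795 0.1914 0.0272] 0.0379
[321 134  15  64 903] rect@bar [0.534  0.1579] [0.0163 0.0732] 15.84 cloud [0.534  0.1577 0.03  ] 0.0376
[347 197  35  22 604] rect@bar [0.5883 0.1216] [0.041  0.0252] 13.83 cloud [0.5901 0.1198 0.0263] 0.0366
[275 198  35  21 603] rect@bar [0.5071 0.0982] [0.0407 0.024 ] 17.61 cloud [0.5068 0.0959 0.0258] 0.0354
```

```bash
python3 -c "
from h import *
togo([.5342,.1565,.038],15.9)"
```

```text
t 2.58 pos [0.5315 0.136  0.2441] yaw 15.66 tilt [-0.0023  0.0001] J6 -13.0 F [-0.62  0.01 -0.64] op 1.001
tool d (units of 4cm) [0.214 5.153 0.472] mm [  8.6 206.1  18.9]  turn wy units -0.003
```

Emit:
{"op": "drive_tool", "data": {"commands": [{"dx": 0.21, "dy": 0.6, "dz": 0.47, "wx": 0, "wy": -0.003, "wz": 0, "grip": 87}, {"dx": 0, "dy": 1, "dz": 0, "wx": 0, "wy": 0, "wz": 0, "grip": 87}, {"dx": 0, "dy": 1, "dz": 0, "wx": 0, "wy": 0, "wz": 0, "grip": 87}, {"dx": 0, "dy": 1, "dz": 0, "wx": 0, "wy": 0, "wz": 0, "grip": 60}, {"dx": 0, "dy": 0.9, "dz": 0, "wx": 0, "wy": 0, "wz": 0, "grip": 60}, {"dx": 0, "dy": 0.4, "dz": 0, "wx": 0, "wy": 0, "wz": 0, "grip": 50}, {"dx": 0, "dy": 0.2, "dz": 0, "wx": 0, "wy": 0, "wz": 0, "grip": 50}, {"dx": 0, "dy": 0, "dz": 0, "wx": 0, "wy": 0, "wz": 0, "grip": 50}]}}

```text
time_s: 3.58
position: [0.5363, 0.1562, 0.041]
tcp_rot: [[0.962, 0.001, -0.274], [0.274, 0.0, 0.962], [0.001, -1.0, -0.0]]
force: [0.4, -0.1, -0.5]
opening: 0.598
```

```bash
python3 -c "
from h import *
togo([.5342,.1565,.038],15.9)"
```

```text
t 3.58 pos [0.5363 0.1562 0.041 ] yaw 15.92 tilt [0.0006 0.0001] J6 -11.1 F [ 0.4  -0.05 -0.49] op 0.598
tool d (units of 4cm) [-0.048  0.076  0.022] mm [-1.9  3.   0.9]  turn wy units 0.0
```

Depth 38 mm is near enough. I'll trim 2 mm and close, then lift 15 cm.

Emit:
{"op": "drive_tool", "data": {"commands": [{"dx": -0.04, "dy": 0.06, "dz": 0.02, "wx": 0, "wy": 0, "wz": 0, "grip": 20}, {"dx": 0, "dy": 0, "dz": 0, "wx": 0, "wy": 0, "wz": 0, "grip": 5}, {"dx": 0, "dy": 0, "dz": 0, "wx": 0, "wy": 0, "wz": 0, "grip": 5}, {"dx": 0, "dy": 0, "dz": 0, "wx": 0, "wy": 0, "wz": 0, "grip": 5}, {"dx": 0, "dy": 0, "dz": 0, "wx": 0, "wy": 0, "wz": 0, "grip": 5}, {"dx": 0, "dy": 0, "dz": 0, "wx": 0, "wy": 0, "wz": 0, "grip": 5}, {"dx": 0, "dy": 0, "dz": 0, "wx": 0, "wy": 0, "wz": 0, "grip": 5}]}}

```text
time_s: 4.45
position: [0.5348, 0.1563, 0.0384]
tcp_rot: [[0.962, 0.001, -0.274], [0.274, 0.0, 0.962], [0.001, -1.0, -0.0]]
force: [1.2, -0.0, 1.5]
opening: 0.155
```

Emit:
{"op": "drive_tool", "data": {"commands": [{"dx": 0, "dy": -0.3, "dz": 0, "wx": 0, "wy": 0, "wz": 0, "grip": 5}, {"dx": 0, "dy": -0.6, "dz": 0, "wx": 0, "wy": 0, "wz": 0, "grip": 5}, {"dx": 0, "dy": -0.9, "dz": 0, "wx": 0, "wy": 0, "wz": 0, "grip": 5}, {"dx": 0, "dy": -0.9, "dz": 0, "wx": 0, "wy": 0, "wz": 0, "grip": 5}, {"dx": 0, "dy": -0.6, "dz": 0, "wx": 0, "wy": 0, "wz": 0, "grip": 5}, {"dx": 0, "dy": -0.3, "dz": 0, "wx": 0, "wy": 0, "wz": 0, "grip": 5}, {"dx": 0, "dy": 0, "dz": 0, "wx": 0, "wy": 0, "wz": 0, "grip": 5}, {"dx": 0, "dy": 0, "dz": 0, "wx": 0, "wy": 0, "wz": 0, "grip": 5}]}}

```text
time_s: 5.45
position: [0.5334, 0.1562, 0.181]
tcp_rot: [[0.962, -0.003, -0.274], [0.274, -0.0, 0.962], [-0.003, -1.0, 0.001]]
force: [0.8, 0.6, -3.1]
opening: 0.156
```

```bash
python3 -c "
from h import *
togo([.5755,-.102,.2],-9);snap('wrist','w2')"
```

```text
t 5.45 pos [0.5334 0.1562 0.181 ] yaw 15.9 tilt [-0.0027 -0.0002] J6 -11.1 F [ 0.8   0.65 -3.14] op 0.156
tool d (units of 4cm) [-0.756 -0.475 -6.496] mm [ -30.3  -19.  -259.9]  turn wy units 0.277
```

View pics/w2.png

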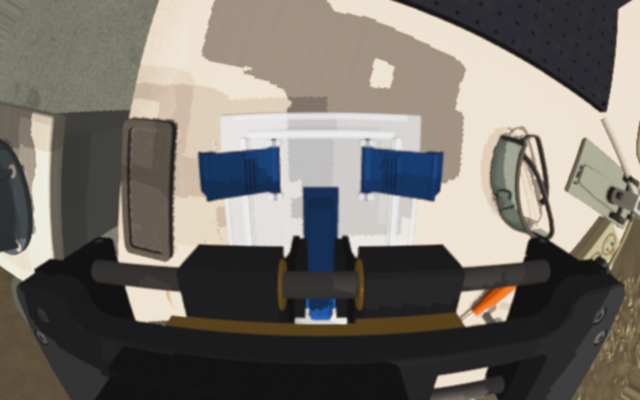

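The bar is held between the pads with the lid level: bar end at (320,188), the two far clips at (240,174) and (402,172), and an opening of 13.6 mm. Next I'll measure the lid pose in the tool frame.

```bash
cat > hand.py <<'E'
from h import *
import sys
from rig import bot
p,d,K,T=load(sys.argv[1]);s=bot.read_state();R=np.array(s['tcp_rot']);t=np.array(s['position'])
m=hsv(p,(100,110,30),(128,255,255));m[330:]=0;m[:90]=0
k,l,st,ce=cv2.connectedComponentsWithStats(m.astype(np.uint8))
for i in range(1,k):
    if st[i,4]<150: continue
    C,uv=cloud(d,l==i,K,T,True);C=(C-t)@R*1000
    print(st[i],'tool mm mean',C.mean(0).round(1),'min',np.percentile(C,2,axis=0).round(1),'max',np.percentile(C,98,axis=0).round(1))
    if 290<ce[i,0]<350:
        g=(uv[:,1]<235)&(uv[:,1]>192)&(abs(uv[:,0]-320)<10);C=C[g];print('bar top y vs z slope',np.polyfit(C[:,2],C[:,1],1),'centreline x vs z',np.polyfit(C[:,2],C[:,0],1))
E
python3 hand.py w2
```

```text
[ 200  148   79   52 3354] tool mm mean [-41.2  11.2  49.2] min [-62.4   1.5  38.2] max [-23.3  21.7  59.7]
[ 362  148   81   52 3408] tool mm mean [41.  11.2 49.2] min [22.9  1.3 38.1] max [62.8 21.8 59.8]
[ 304  188   33   84 2556] tool mm mean [-0.2  8.8 20.6] min [-8.8  1.6 -0.7] max [ 8.1 25.4 37.3]
bar top y vs z slope [  1.17761671 -25.38068311] centreline x vs z [-0.00420938 -0.20013442]
[305 298  32  22 538] tool mm mean [ -0.1   2.3 -24.8] min [ -7.2 -27.3 -37.3] max [ 8.  24.5 -2.2]Traceback (most recent call last):
  File "hand.py", line 12, in <module>
    g=(uv[:,1]<235)&(uv[:,1]>192)&(abs(uv[:,0]-320)<10);C=C[g];print('bar top y vs z slope',np.polyfit(C[:,2],C[:,1],1),'centreline x vs z',np.polyfit(C[:,2],C[:,0],1))
                                                                                            ~~~~~~~~~~^^^^^^^^^^^^^^^^^
    raise TypeError("expected non-empty vector for x")
TypeError: expected non-empty vector for x
```

Emit:
{"op": "drive_tool", "data": {"commands": [{"dx": 0, "dy": -0.25, "dz": -0.15, "wx": 0, "wy": 0.1, "wz": 0, "grip": 5}, {"dx": 0, "dy": -0.25, "dz": -0.15, "wx": 0, "wy": 0.115, "wz": 0, "grip": 5}, {"dx": 0, "dy": -0.25, "dz": -0.15, "wx": 0, "wy": 0.115, "wz": 0, "grip": 5}, {"dx": 0, "dy": -0.25, "dz": -0.15, "wx": 0, "wy": 0.115, "wz": 0, "grip": 5}, {"dx": 0, "dy": -0.25, "dz": -0.15, "wx": 0, "wy": 0.115, "wz": 0, "grip": 5}, {"dx": 0, "dy": -0.25, "dz": -0.15, "wx": 0, "wy": 0.115, "wz": 0, "grip": 5}, {"dx": 0, "dy": -0.25, "dz": -0.15, "wx": 0, "wy": 0.115, "wz": 0, "grip": 5}, {"dx": 0, "dy": -0.25, "dz": -0.15, "wx": 0, "wy": 0.1, "wz": 0, "grip": 5}]}}

```text
time_s: 6.5
position: [0.5192, 0.1145, 0.2611]
tcp_rot: [[0.43, -0.003, 0.903], [-0.903, -0.0, 0.43], [-0.001, -1.0, -0.003]]
force: [-1.2, -1.0, -2.8]
opening: 0.159
```

Emit:
{"op": "drive_tool", "data": {"commands": [{"dx": 0, "dy": 0, "dz": -0.5, "wx": 0, "wy": 0.08, "wz": 0, "grip": 5}, {"dx": 0, "dy": 0, "dz": 0, "wx": 0, "wy": 0, "wz": 0, "grip": 5}, {"dx": 0, "dy": 0, "dz": 0, "wx": 0, "wy": 0, "wz": 0, "grip": 5}, {"dx": 0, "dy": 0, "dz": 0, "wx": 0, "wy": 0, "wz": 0, "grip": 5}]}}

```text
time_s: 7.0
position: [0.5026, 0.1062, 0.2618]
tcp_rot: [[0.32, 0.0, 0.947], [-0.947, 0.0, 0.32], [-0.0, -1.0, 0.0]]
force: [-0.5, -0.7, -3.4]
opening: 0.158
```

```bash
python3 -c "
from h import *
togo([.5755,-.102,.2],-9);snap('wrist','w3')
p,d,K,T=load('w3')
m=hsv(p,(3,140,120),(18,255,255));k,l,st,ce=cv2.connectedComponentsWithStats(m.astype(np.uint8))
for i in range(1,k):
    if st[i,4]>50: C,uv=cloud(d,l==i,K,T,True);print(st[i],ce[i],C.mean(0).round(3),C.min(0).round(3),C.max(0).round(3))
"
```

```text
t 7.0 pos [0.5026 0.1062 0.2618] yaw -71.33 tilt [0.0001 0.0001] J6 70.8 F [-0.49 -0.71 -3.44] op 0.158
tool d (units of 4cm) [5.514 1.546 0.061] mm [220.6  61.8   2.4]  turn wy units -0.693
[ 82  56  21  15 216] [91.72685185 62.99537037] [0.568 0.485 0.022] [0.559 0.464 0.019] [0.577 0.506 0.024]
[ 438  115  111  127 1130] [489.60176991 175.81681416] [ 0.584 -0.094  0.06 ] [ 0.515 -0.183  0.004] [ 0.642 -0.022  0.066]
[549 134  31  18 312] [563.11217949 143.34294872] [ 0.683 -0.23   0.021] [ 0.669 -0.275  0.014] [ 0.696 -0.2    0.025]
[570 173  37  57 303] [587.91089109 200.43564356] [ 0.626 -0.349  0.015] [ 0.567 -0.375  0.   ] [ 0.688 -0.327  0.019]
```

View pics/w3.png

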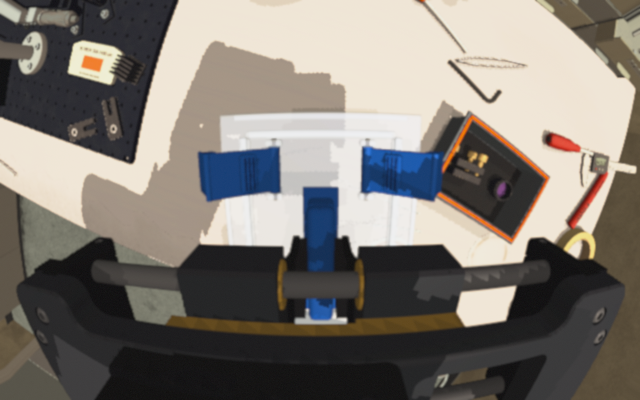

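The box is at (490,178) in the wrist view. Its left corner (438,200) just touches the clip's edge, and the rest of the gasket is clear.

```bash
cat > box.py <<'E'
from h import *
def box(tag,roi,z=.0625,fish=True,c0=(.5755,-.102),yaw=-9.):
    p,d,K,T=load(tag);m=hsv(p,(3,140,100),(18,255,255));r=np.zeros_like(m);r[roi[1]:roi[3],roi[0]:roi[2]]=1;m&=r
    v,u=np.nonzero(m);Q=onplane(np.c_[u,v],z,K,T,fish)[:,:2];c=np.array(c0)
    for it in range(8):
        a=np.radians(yaw);A=np.array([[np.cos(a),np.sin(a)],[-np.sin(a),np.cos(a)]]);L=(Q-c)@A.T
        E=[]
        for ax,h in ((0,.0505),(1,.0755)):
            for sg in (1,-1):
                g=(np.abs(L[:,ax]*sg-h)<.007)&(np.abs(L[:,1-ax])<(.06 if ax==0 else .035))
                k,b=np.polyfit(L[g,1-ax],L[g,ax],1);E.append((b,k,g.sum()))
        dx=(E[0][0]+E[1][0])/2;dy=(E[2][0]+E[3][0])/2
        dyaw=np.degrees((-E[0][1]-E[1][1])/2*.6+(E[2][1]+E[3][1])/2*.4)
        c=c+A.T@[dx,dy];yaw+=dyaw
    print(tag,'centre',c.round(4),'yaw',round(yaw,2),'sides',[(round(e[0]*1e3,1),round(e[1],3),int(e[2])) for e in E])
    return c,yaw
E
python3 -c "
from box import *
box('w3',(430,105,555,250));box('scene0',(285,185,360,245),fish=False);box('side0',(290,180,365,250),fish=False)"
```

```text
w3 centre [ 0.5781 -0.1006] yaw -9.19 sides [(np.float64(50.2), np.float64(0.002), 279), (np.float64(-50.2), np.float64(0.001), 289), (np.float64(74.5), np.float64(0.006), 235), (np.float64(-74.5), np.float64(-0.0), 126)]
scene0 centre [ 0.5736 -0.1016] yaw -9.15 sides [(np.float64(50.0), np.float64(0.001), 38), (np.float64(-50.0), np.float64(-0.005), 60), (np.float64(74.8), np.float64(-0.003), 26), (np.float64(-74.8), np.float64(-0.004), 39)]
side0 centre [ 0.5767 -0.102 ] yaw -9.09 sides [(np.float64(50.4), np.float64(-0.0), 41), (np.float64(-50.4), np.float64(-0.005), 45), (np.float64(74.9), np.float64(-0.004), 34), (np.float64(-74.9), np.float64(-0.005), 55)]
```

Emit:
{"op": "drive_tool", "data": {"commands": [{"dx": 0.7, "dy": 0, "dz": 0, "wx": 0, "wy": 0, "wz": 0, "grip": 5}, {"dx": 0.8, "dy": 0, "dz": 0, "wx": 0, "wy": 0, "wz": 0, "grip": 5}, {"dx": 0.8, "dy": 0, "dz": 0, "wx": 0, "wy": 0, "wz": 0, "grip": 5}, {"dx": 0.8, "dy": 0, "dz": 0, "wx": 0, "wy": 0, "wz": 0, "grip": 5}, {"dx": 0.8, "dy": 0, "dz": 0, "wx": 0, "wy": 0, "wz": 0, "grip": 5}, {"dx": 0.8, "dy": 0, "dz": 0, "wx": 0, "wy": 0, "wz": 0, "grip": 5}, {"dx": 0.5, "dy": 0, "dz": 0, "wx": 0, "wy": 0, "wz": 0, "grip": 5}, {"dx": 0.3, "dy": 0, "dz": 0, "wx": 0, "wy": 0, "wz": 0, "grip": 5}]}}

```text
time_s: 8.05
position: [0.5724, -0.1032, 0.2619]
tcp_rot: [[0.319, -0.0, 0.948], [-0.948, 0.0, 0.319], [-0.001, -1.0, -0.0]]
force: [0.1, 1.4, -3.5]
opening: 0.157
```

Emit:
{"op": "drive_tool", "data": {"commands": [{"dx": 0, "dy": 0, "dz": 0, "wx": 0, "wy": -0.08, "wz": 0, "grip": 5}, {"dx": 0, "dy": 0, "dz": 0, "wx": 0, "wy": -0.11, "wz": 0, "grip": 5}, {"dx": 0, "dy": 0, "dz": 0, "wx": 0, "wy": -0.11, "wz": 0, "grip": 5}, {"dx": 0, "dy": 0, "dz": 0, "wx": 0, "wy": -0.11, "wz": 0, "grip": 5}, {"dx": 0, "dy": 0, "dz": 0, "wx": 0, "wy": -0.11, "wz": 0, "grip": 5}, {"dx": 0, "dy": 0, "dz": 0, "wx": 0, "wy": -0.1, "wz": 0, "grip": 5}, {"dx": 0, "dy": 0, "dz": 0, "wx": 0, "wy": -0.07, "wz": 0, "grip": 5}, {"dx": 0, "dy": 0, "dz": 0, "wx": 0, "wy": 0, "wz": 0, "grip": 5}]}}

```text
time_s: 9.05
position: [0.5719, -0.1017, 0.2621]
tcp_rot: [[0.987, -0.001, 0.162], [-0.162, 0.001, 0.987], [-0.001, -1.0, 0.001]]
force: [0.8, 0.7, -3.4]
opening: 0.156
```

```bash
python3 -c "
from h import *
togo([.577,-.1013,.118],-9.15)"
```

```text
t 9.05 pos [ 0.5719 -0.1017  0.2621] yaw -9.31 tilt [-0.0005  0.0006] J6 -11.8 F [ 0.8   0.7  -3.35] op 0.156
tool d (units of 4cm) [0.126 3.602 0.029] mm [  5.  144.1   1.1]  turn wy units -0.002
```

Emit:
{"op": "drive_tool", "data": {"commands": [{"dx": 0.126, "dy": 0.4, "dz": 0.029, "wx": 0, "wy": -0.002, "wz": 0, "grip": 5}, {"dx": 0, "dy": 0.8, "dz": 0, "wx": 0, "wy": 0, "wz": 0, "grip": 5}, {"dx": 0, "dy": 0.8, "dz": 0, "wx": 0, "wy": 0, "wz": 0, "grip": 5}, {"dx": 0, "dy": 0.8, "dz": 0, "wx": 0, "wy": 0, "wz": 0, "grip": 5}, {"dx": 0, "dy": 0.5, "dz": 0, "wx": 0, "wy": 0, "wz": 0, "grip": 5}, {"dx": 0, "dy": 0.3, "dz": 0, "wx": 0, "wy": 0, "wz": 0, "grip": 5}, {"dx": 0, "dy": 0, "dz": 0, "wx": 0, "wy": 0, "wz": 0, "grip": 5}, {"dx": 0, "dy": 0, "dz": 0, "wx": 0, "wy": 0, "wz": 0, "grip": 5}]}}

```text
time_s: 10.05
position: [0.578, -0.1024, 0.1188]
tcp_rot: [[0.987, 0.002, 0.159], [-0.159, -0.001, 0.987], [0.002, -1.0, -0.0]]
force: [1.0, 0.1, -2.5]
opening: 0.16
```

```bash
python3 -c "
from h import *
togo([.577,-.1013,.118],-9.15);snap('wrist','w4');snap('scene','s4');snap('side','d4')
p=cv2.imread('pics/w4.png')[90:260,180:460]
a=cv2.imread('pics/s4.png')[170:250,270:380];b=cv2.imread('pics/d4.png')[160:250,270:380]
cv2.imwrite('pics/m4.png',np.vstack([cv2.resize(p,(560,340),interpolation=cv2.INTER_CUBIC),np.hstack([cv2.resize(a,(280,240)),cv2.resize(b,(280,240))])]))"
```

```text
t 10.05 pos [ 0.578  -0.1024  0.1188] yaw -9.12 tilt [ 0.0016 -0.0006] J6 -11.8 F [ 1.02  0.09 -2.55] op 0.16
tool d (units of 4cm) [-0.029  0.019  0.022] mm [-1.2  0.8  0.9]  turn wy units 0.0
```

View pics/m4.png

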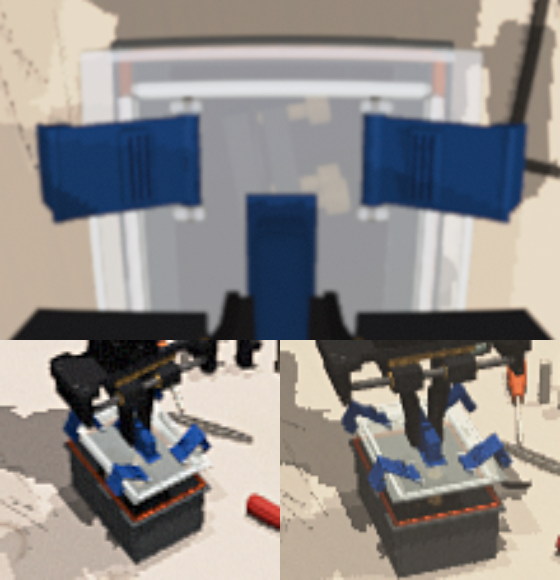

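The gasket shows through the clear lid at mosaic columns about 125 and 440 (wrist px 242 and 400), nearly symmetric about the lid. I'll quantify that.

```bash
cat > gas.py <<'E'
from h import *
from rig import bot
import sys
p,d,K,T=load(sys.argv[1]);s=bot.read_state();R=np.array(s['tcp_rot']);t=np.array(s['position'])
r,g,b=[p[...,i].astype(int) for i in range(3)]
m=((r-b)>25)&((r-g)>18);m[:100]=0;m[150:]=0;m[:,:225]=0;m[:,425:]=0
v,u=np.nonzero(m);Q=(onplane(np.c_[u,v],.0625,K,T,True)-t)@R*1000
for nm,gg in (('L',(Q[:,0]<-45)&(Q[:,2]<70)&(Q[:,0]>-57)),('R',(Q[:,0]>45)&(Q[:,2]<70)&(Q[:,0]<57)),('T',(Q[:,2]>70)&(Q[:,2]<82)&(abs(Q[:,0])<45))):
    q=Q[gg];ax=2 if nm=='T' else 0
    print(nm,len(q),len(q) and (np.percentile(q[:,ax],[5,50,95]).round(1),q.mean(0).round(1)))
E
python3 gas.py w4; python3 hand.py w4 2>/dev/null; python3 -c "
from box import *
" 
```

```text
L 32 (array([-51.6, -50.6, -49.2]), array([-50.4,  56.5,  67.7]))
R 45 (array([49.1, 50.5, 51.9]), array([50.6, 56.8, 67.3]))
T 0 0
[ 200  148   80   52 3419] tool mm mean [-41.1  11.9  49.1] min [-62.5   2.   37.9] max [-23.1  22.3  59.8]
[ 362  148   81   52 3458] tool mm mean [41.  11.9 49.2] min [22.7  1.9 38. ] max [63.3 22.3 59.8]
[ 304  188   34   84 2606] tool mm mean [-0.2  9.7 20.6] min [-8.9  2.2 -0.7] max [ 8.5 25.9 37.2]
bar top y vs z slope [  1.17894757 -24.80931608] centreline x vs z [ 2.66247565e-04 -3.67237411e-01]
[111 233  31  31 313] tool mm mean [-192.6   97.8  -39.7] min [-213.3  -49.2  -58.3] max [-78.8 109.9  35. ]
[305 298  32  21 549] tool mm mean [ -0.2   3.1 -24.6] min [ -7.2 -26.6 -38. ] max [ 7.9 25.2 -2.1]
```

```bash
python3 - <<'E'
from h import *
from rig import bot
p,d,K,T=load('w4');s=bot.read_state();R=np.array(s['tcp_rot']);t=np.array(s['position'])
for v in range(104,136):
    o=[]
    for z in (.0625,.0918):
        o.append(((onplane([[300,v]],z,K,T,True)-t)@R*1000)[0,2].round(1))
    print(v,'z@gasket,plate',o,p[v,270:350].mean(0).round(0),p[v,236:246].mean(0).round(0))
E
```

```text
104 z@gasket,plate [np.float64(84.7), np.float64(83.5)] [151. 137. 123.] [162. 147. 133.]
105 z@gasket,plate [np.float64(84.1), np.float64(82.9)] [150. 137. 122.] [162. 147. 133.]
106 z@gasket,plate [np.float64(83.4), np.float64(82.4)] [144. 131. 118.] [161. 146. 132.]
107 z@gasket,plate [np.float64(82.8), np.float64(81.8)] [125. 115. 104.] [162. 147. 133.]
108 z@gasket,plate [np.float64(82.2), np.float64(81.3)] [98. 92. 86.] [158. 144. 130.]
109 z@gasket,plate [np.float64(81.5), np.float64(80.7)] [83. 81. 78.] [137. 125. 114.]
110 z@gasket,plate [np.float64(80.9), np.float64(80.2)] [85. 84. 81.] [105.  98.  92.]
111 z@gasket,plate [np.float64(80.2), np.float64(79.7)] [101.  98.  94.] [87. 84. 81.]
112 z@gasket,plate [np.float64(79.6), np.float64(79.1)] [136. 128. 123.] [87. 85. 83.]
113 z@gasket,plate [np.float64(79.0), np.float64(78.6)] [177. 165. 160.] [103. 102.  99.]
114 z@gasket,plate [np.float64(78.3), np.float64(78.0)] [207. 194. 191.] [136. 135. 133.]
115 z@gasket,plate [np.float64(77.7), np.float64(77.5)] [217. 207. 207.] [174. 172. 171.]
116 z@gasket,plate [np.float64(77.1
[... 1064 characters left out ...]
[np.float64(69.4), np.float64(70.5)] [151. 151. 156.] [179. 163. 160.]
129 z@gasket,plate [np.float64(68.8), np.float64(69.9)] [163. 163. 167.] [179. 163. 160.]
130 z@gasket,plate [np.float64(68.2), np.float64(69.4)] [187. 188. 190.] [180. 163. 161.]
131 z@gasket,plate [np.float64(67.5), np.float64(68.8)] [210. 212. 214.] [180. 164. 161.]
132 z@gasket,plate [np.float64(66.9), np.float64(68.3)] [219. 220. 223.] [181. 165. 162.]
133 z@gasket,plate [np.float64(66.2), np.float64(67.7)] [223. 225. 228.] [181. 166. 163.]
134 z@gasket,plate [np.float64(65.6), np.float64(67.2)] [225. 226. 230.] [182. 167. 164.]
135 z@gasket,plate [np.float64(65.0), np.float64(66.7)] [223. 225. 227.] [181. 167. 164.]
```

Sideways the lid is centred within 0.2 mm. Along tool z, though, the lid's far edge is about 3.5 mm short of the rim edge (row 112.5 against 107.3). I'll shift +3.3 mm in z, come down 8 mm, then re-check.

Emit:
{"op": "drive_tool", "data": {"commands": [{"dx": 0, "dy": 0.1, "dz": 0.083, "wx": 0, "wy": 0, "wz": 0, "grip": 5}, {"dx": 0, "dy": 0.1, "dz": 0, "wx": 0, "wy": 0, "wz": 0, "grip": 5}, {"dx": 0, "dy": 0, "dz": 0, "wx": 0, "wy": 0, "wz": 0, "grip": 5}, {"dx": 0, "dy": 0, "dz": 0, "wx": 0, "wy": 0, "wz": 0, "grip": 5}]}}

```text
time_s: 10.7
position: [0.5778, -0.0989, 0.11]
tcp_rot: [[0.987, -0.0, 0.158], [-0.158, 0.0, 0.987], [-0.0, -1.0, -0.0]]
force: [-0.5, -0.4, -2.7]
opening: 0.155
```

```bash
python3 - <<'E'
from h import *
togo([.577,-.1013,.118],-9.15);snap('wrist','w5');snap('scene','s5');snap('side','d5')
from rig import bot
p,d,K,T=load('w5');s=bot.read_state();R=np.array(s['tcp_rot']);t=np.array(s['position'])
for u in (250,285,355,390):
    c=p[100:140,u-8:u+8].mean((1,2));print(u,c.round(0)[:26])
a=cv2.imread('pics/s5.png')[170:250,270:380];b=cv2.imread('pics/d5.png')[160:250,270:380]
cv2.imwrite('pics/m5.png',np.hstack([cv2.resize(a,(400,300),interpolation=cv2.INTER_CUBIC),cv2.resize(b,(400,300),interpolation=cv2.INTER_CUBIC)]))
for v in (106,108,110,112,114):print(v,((onplane([[320,v]],.06,K,T,True)-t)@R*1000)[0,2].round(1),((onplane([[320,v]],.083,K,T,True)-t)@R*1000)[0,2].round(1))
E
python3 gas.py w5
```

```text
t 10.7 pos [ 0.5778 -0.0989  0.11  ] yaw -9.12 tilt [-0.0001  0.    ] J6 -11.5 F [-0.49 -0.35 -2.65] op 0.155
tool d (units of 4cm) [-0.01  -0.199 -0.061] mm [-0.4 -8.  -2.5]  turn wy units 0.0
250 [137. 136. 137. 137. 137. 137. 137. 137. 136. 137. 137. 136. 134. 136.
 156. 185. 204. 210. 209. 202. 188. 174. 168. 167. 167. 165.]
285 [137. 137. 137. 137. 137. 137. 137. 137. 137. 137. 136. 134. 139. 162.
 191. 207. 211. 210. 202. 188. 174. 169. 168. 167. 165. 163.]
355 [137. 137. 137. 137. 137. 137. 137. 137. 137. 137. 136. 137. 148. 172.
 195. 208. 211. 210. 203. 188. 175. 169. 168. 167. 165. 163.]
390 [137. 137. 137. 137. 137. 137. 137. 137. 137. 137. 137. 137. 138. 147.
 170. 193. 206. 210. 210. 203. 189. 174. 168. 168. 167. 165.]
106 83.1 82.3
108 81.9 81.2
110 80.6 80.1
112 79.4 79.0
114 78.2 78.0
L 40 (array([-51.2, -49.9, -48.5]), array([-49.8,  47.7,  67.4]))
R 103 (array([49.4, 51.3, 52.8]), array([51.3, 47.7, 64.2]))
T 649 (array([72.4, 73.6, 74.8]), array([ 0.6, 47.7, 73.6]))
```

View pics/m5.png

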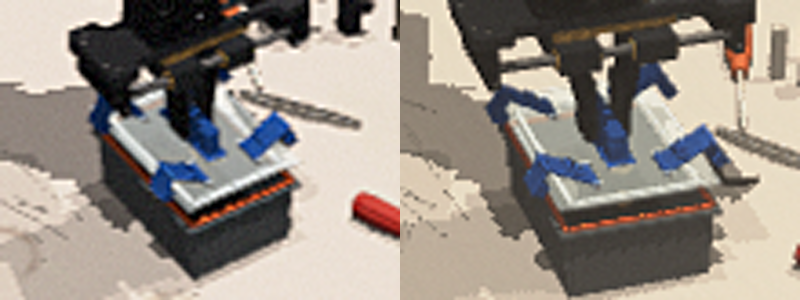

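Scene and side show the lid level just above the box. The gasket mid-line suggests about +0.7 mm in x and +0.5 mm in z. I'll apply that and lower while watching the force.

Emit:
{"op": "drive_tool", "data": {"commands": [{"dx": 0.018, "dy": 0, "dz": 0.013, "wx": 0, "wy": 0, "wz": 0, "grip": 5}, {"dx": 0, "dy": 0.12, "dz": 0, "wx": 0, "wy": 0, "wz": 0, "grip": 5}, {"dx": 0, "dy": 0.12, "dz": 0, "wx": 0, "wy": 0, "wz": 0, "grip": 5}, {"dx": 0, "dy": 0.06, "dz": 0, "wx": 0, "wy": 0, "wz": 0, "grip": 5}, {"dx": 0, "dy": 0, "dz": 0, "wx": 0, "wy": 0, "wz": 0, "grip": 5}]}}

```text
time_s: 11.48
position: [0.5784, -0.0984, 0.0977]
tcp_rot: [[0.987, -0.001, 0.158], [-0.158, 0.0, 0.987], [-0.001, -1.0, 0.0]]
force: [-0.6, -0.8, -2.1]
opening: 0.159
```

Emit:
{"op": "drive_tool", "data": {"commands": [{"dx": 0, "dy": 0.05, "dz": 0, "wx": 0, "wy": 0, "wz": 0, "grip": 5}, {"dx": 0, "dy": 0.05, "dz": 0, "wx": 0, "wy": 0, "wz": 0, "grip": 5}, {"dx": 0, "dy": 0, "dz": 0, "wx": 0, "wy": 0, "wz": 0, "grip": 5}]}}

```text
time_s: 11.85
position: [0.5785, -0.0985, 0.094]
tcp_rot: [[0.987, -0.0, 0.158], [-0.158, 0.0, 0.987], [-0.0, -1.0, 0.0]]
force: [0.2, 0.1, -3.0]
opening: 0.154
```

Foot is below the rim with no contact force, so it has entered the mouth. I'll settle it onto the gasket.

Emit:
{"op": "drive_tool", "data": {"commands": [{"dx": 0, "dy": 0.04, "dz": 0, "wx": 0, "wy": 0, "wz": 0, "grip": 5}, {"dx": 0, "dy": 0, "dz": 0, "wx": 0, "wy": 0, "wz": 0, "grip": 5}, {"dx": 0, "dy": 0, "dz": 0, "wx": 0, "wy": 0, "wz": 0, "grip": 5}]}}

```text
time_s: 12.22
position: [0.5787, -0.0986, 0.0931]
tcp_rot: [[0.987, 0.001, 0.158], [-0.158, -0.0, 0.987], [0.001, -1.0, -0.0]]
force: [-1.1, 0.2, 3.1]
opening: 0.158
```

Emit:
{"op": "drive_tool", "data": {"commands": [{"dx": 0, "dy": 0.02, "dz": 0, "wx": 0, "wy": 0, "wz": 0, "grip": 5}, {"dx": 0, "dy": 0, "dz": 0, "wx": 0, "wy": 0, "wz": 0, "grip": 5}, {"dx": 0, "dy": 0, "dz": 0, "wx": 0, "wy": 0, "wz": 0, "grip": 5}]}}

```text
time_s: 12.6
position: [0.5788, -0.0986, 0.0928]
tcp_rot: [[0.987, 0.001, 0.158], [-0.158, -0.0, 0.987], [0.001, -1.0, -0.0]]
force: [-2.2, 0.7, 7.9]
opening: 0.157
```

It rests on the gasket (upward force at the expected height). I'll release and rise.

Emit:
{"op": "drive_tool", "data": {"commands": [{"dx": 0, "dy": -0.03, "dz": 0, "wx": 0, "wy": 0, "wz": 0, "grip": 40}, {"dx": 0, "dy": 0, "dz": 0, "wx": 0, "wy": 0, "wz": 0, "grip": 40}, {"dx": 0, "dy": 0, "dz": 0, "wx": 0, "wy": 0, "wz": 0, "grip": 40}, {"dx": 0, "dy": -0.5, "dz": 0, "wx": 0, "wy": 0, "wz": 0, "grip": 40}, {"dx": 0, "dy": -1, "dz": 0, "wx": 0, "wy": 0, "wz": 0, "grip": 0}, {"dx": 0, "dy": -1, "dz": 0, "wx": 0, "wy": 0, "wz": 0, "grip": 0}, {"dx": 0, "dy": -0.8, "dz": -0.5, "wx": 0, "wy": 0, "wz": 0, "grip": 0}, {"dx": 0, "dy": 0, "dz": 0, "wx": 0, "wy": 0, "wz": 0, "grip": 0}]}}

```text
time_s: 13.6
position: [0.5772, -0.1199, 0.2276]
tcp_rot: [[0.987, 0.006, 0.16], [-0.16, -0.003, 0.987], [0.007, -1.0, -0.002]]
force: [0.5, 0.1, -1.1]
opening: 0.089
```

Emit:
{"op": "drive_tool", "data": {"commands": [{"dx": 0, "dy": 0, "dz": 0, "wx": 0, "wy": 0, "wz": 0, "grip": 0}, {"dx": 0, "dy": 0, "dz": 0, "wx": 0, "wy": 0, "wz": 0, "grip": 0}]}}

```text
time_s: 13.85
position: [0.5745, -0.1174, 0.2232]
tcp_rot: [[0.987, -0.003, 0.158], [-0.158, 0.002, 0.987], [-0.004, -1.0, 0.001]]
force: [-0.7, 0.8, 0.7]
opening: 0.006
```

```bash
python3 -c "
from lid import *
togo([.577,-.1013,.118],-9.15);snap('wrist','w6');lid('w6',.055,(200,60,440,260))
b=cv2.imread('pics/w6.png')[80:260,200:440];cv2.imwrite('pics/m6.png',cv2.resize(b,(720,540),interpolation=cv2.INTER_CUBIC))"
```

```text
t 13.85 pos [ 0.5745 -0.1174  0.2232] yaw -9.1 tilt [-0.0033  0.0016] J6 -13.4 F [-0.69  0.83  0.73] op 0.006
tool d (units of 4cm) [0.008 2.63  0.406] mm [  0.3 105.2  16.2]  turn wy units 0.001
[ 252  115   47   25 1080] rect@bar [ 0.5449 -0.0439] [0.0212 0.0411] 81.68 cloud [ 0.5443 -0.0439  0.0818] 0.0935
[ 347  115   46   26 1085] rect@bar [ 0.6275 -0.0573] [0.0217 0.0408] 80.43 cloud [ 0.6283 -0.0573  0.0819] 0.0927
[ 313  138   19   79 1483] rect@bar [ 0.5787 -0.096 ] [0.072  0.0167] 80.94 cloud [ 0.5787 -0.0964  0.085 ] 0.0922
[257 216  44  28 912] rect@bar [ 0.53   -0.1389] [0.0267 0.0406] 82.87 cloud [ 0.5282 -0.1415  0.0805] 0.0909
[345 216  43  31 930] rect@bar [ 0.6115 -0.1534] [0.0291 0.0415] 77.58 cloud [ 0.6128 -0.1547  0.0816] 0.2771
```

View pics/m6.png

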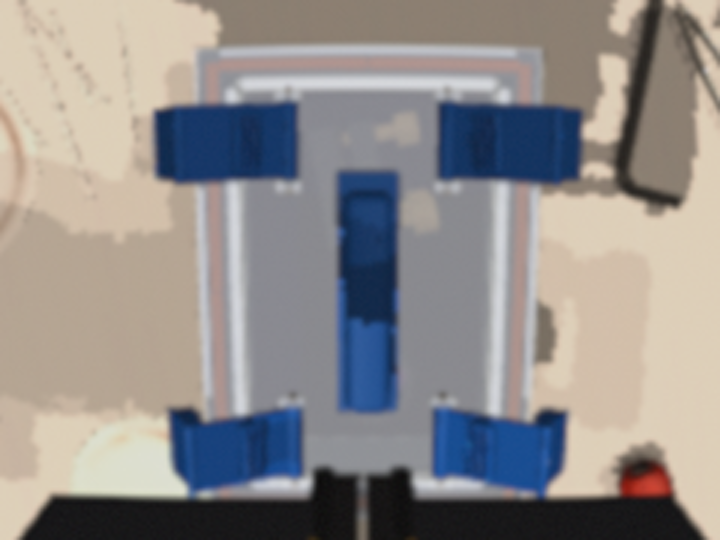

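The lid sits squarely on the gasket: the gasket ring shows evenly through the plate, all four clips are up at equal heights, and the jaws are shut. Next is clip a (-x +y): fingertips 22 mm ahead of TCP, so contact is expected near TCP z 0.1026 and home near 0.0935.

```bash
python3 -c "
from h import *
togo([.5489,-.0441,.113],-9.15)"
```

```text
t 13.9 pos [ 0.5746 -0.1175  0.2233] yaw -9.09 tilt [-0.003   0.0014] J6 -13.4 F [-0.35 -0.62  0.52] op -0.003
tool d (units of 4cm) [-0.916  2.763  1.708] mm [-36.6 110.5  68.3]  turn wy units 0.001
```

Emit:
{"op": "drive_tool", "data": {"commands": [{"dx": -0.46, "dy": 0, "dz": 0.85, "wx": 0, "wy": 0, "wz": 0, "grip": 0}, {"dx": -0.46, "dy": 0, "dz": 0.86, "wx": 0, "wy": 0, "wz": 0, "grip": 0}, {"dx": 0, "dy": 0.7, "dz": 0, "wx": 0, "wy": 0, "wz": 0, "grip": 0}, {"dx": 0, "dy": 0.9, "dz": 0, "wx": 0, "wy": 0, "wz": 0, "grip": 0}, {"dx": 0, "dy": 0.7, "dz": 0, "wx": 0, "wy": 0, "wz": 0, "grip": 0}, {"dx": 0, "dy": 0.4, "dz": 0, "wx": 0, "wy": 0, "wz": 0, "grip": 0}, {"dx": 0, "dy": 0, "dz": 0, "wx": 0, "wy": 0, "wz": 0, "grip": 0}, {"dx": 0, "dy": 0, "dz": 0, "wx": 0, "wy": 0, "wz": 0, "grip": 0}]}}

```text
time_s: 14.9
position: [0.5506, -0.045, 0.1176]
tcp_rot: [[0.987, 0.001, 0.158], [-0.158, -0.0, 0.987], [0.001, -1.0, -0.0]]
force: [0.6, -0.9, 0.5]
opening: 0.01
```

```bash
python3 -c "
from h import *
togo([.5489,-.0441,.098],-9.15)"
```

```text
t 14.9 pos [ 0.5506 -0.045   0.1176] yaw -9.11 tilt [ 0.0015 -0.0004] J6 -7.2 F [ 0.56 -0.92  0.51] op 0.01
tool d (units of 4cm) [-0.047  0.49   0.016] mm [-1.9 19.6  0.6]  turn wy units 0.0
```

Emit:
{"op": "drive_tool", "data": {"commands": [{"dx": -0.045, "dy": 0.1, "dz": 0.016, "wx": 0, "wy": 0, "wz": 0, "grip": 0}, {"dx": 0, "dy": 0.1, "dz": 0, "wx": 0, "wy": 0, "wz": 0, "grip": 0}, {"dx": 0, "dy": 0.1, "dz": 0, "wx": 0, "wy": 0, "wz": 0, "grip": 0}, {"dx": 0, "dy": 0.05, "dz": 0, "wx": 0, "wy": 0, "wz": 0, "grip": 0}, {"dx": 0, "dy": 0, "dz": 0, "wx": 0, "wy": 0, "wz": 0, "grip": 0}]}}

```text
time_s: 15.52
position: [0.5474, -0.0438, 0.1027]
tcp_rot: [[0.987, -0.002, 0.158], [-0.158, 0.0, 0.987], [-0.002, -1.0, 0.0]]
force: [-2.0, -0.6, 2.1]
opening: 0.006
```

Emit:
{"op": "drive_tool", "data": {"commands": [{"dx": 0, "dy": 0.04, "dz": 0, "wx": 0, "wy": 0, "wz": 0, "grip": 0}, {"dx": 0, "dy": 0.04, "dz": 0, "wx": 0, "wy": 0, "wz": 0, "grip": 0}, {"dx": 0, "dy": 0, "dz": 0, "wx": 0, "wy": 0, "wz": 0, "grip": 0}]}}

```text
time_s: 15.9
position: [0.548, -0.0438, 0.0997]
tcp_rot: [[0.987, -0.001, 0.158], [-0.158, 0.0, 0.987], [-0.001, -1.0, 0.0]]
force: [-3.5, -0.4, 3.3]
opening: 0.006
```

Emit:
{"op": "drive_tool", "data": {"commands": [{"dx": 0, "dy": 0.025, "dz": 0, "wx": 0, "wy": 0, "wz": 0, "grip": 0}, {"dx": 0, "dy": 0.025, "dz": 0, "wx": 0, "wy": 0, "wz": 0, "grip": 0}, {"dx": 0, "dy": 0, "dz": 0, "wx": 0, "wy": 0, "wz": 0, "grip": 0}]}}

```text
time_s: 16.27
position: [0.5475, -0.0437, 0.0982]
tcp_rot: [[0.987, -0.002, 0.158], [-0.158, 0.0, 0.987], [-0.002, -1.0, 0.0]]
force: [-5.1, 2.2, 8.1]
opening: 0.004
```

Emit:
{"op": "drive_tool", "data": {"commands": [{"dx": 0, "dy": 0.02, "dz": 0, "wx": 0, "wy": 0, "wz": 0, "grip": 0}, {"dx": 0, "dy": 0, "dz": 0, "wx": 0, "wy": 0, "wz": 0, "grip": 0}]}}

```text
time_s: 16.52
position: [0.5473, -0.0437, 0.0977]
tcp_rot: [[0.987, -0.002, 0.158], [-0.158, 0.0, 0.987], [-0.002, -1.0, 0.0]]
force: [-6.1, 0.6, 10.3]
opening: 0.004
```

The sideways force is pad friction, because the pad swings outward as it closes. I'll follow it outward to keep the total force low.

Emit:
{"op": "drive_tool", "data": {"commands": [{"dx": -0.03, "dy": 0.0, "dz": 0, "wx": 0, "wy": 0, "wz": 0, "grip": 0}, {"dx": -0.01, "dy": 0.02, "dz": 0, "wx": 0, "wy": 0, "wz": 0, "grip": 0}, {"dx": 0, "dy": 0, "dz": 0, "wx": 0, "wy": 0, "wz": 0, "grip": 0}]}}

```text
time_s: 16.9
position: [0.547, -0.0437, 0.0973]
tcp_rot: [[0.987, 0.001, 0.158], [-0.158, -0.0, 0.987], [0.001, -1.0, -0.0]]
force: [-3.4, 0.6, 10.5]
opening: 0.003
```

Emit:
{"op": "drive_tool", "data": {"commands": [{"dx": -0.01, "dy": 0.02, "dz": 0, "wx": 0, "wy": 0, "wz": 0, "grip": 0}, {"dx": 0, "dy": 0, "dz": 0, "wx": 0, "wy": 0, "wz": 0, "grip": 0}]}}

```text
time_s: 17.15
position: [0.5465, -0.0436, 0.096]
tcp_rot: [[0.987, 0.001, 0.158], [-0.158, -0.0, 0.987], [0.001, -1.0, -0.0]]
force: [-2.8, 1.0, 5.6]
opening: 0.003
```

The force dropped with a 1.3 mm give, which is the click. I'll press a touch more to be home.

Emit:
{"op": "drive_tool", "data": {"commands": [{"dx": 0, "dy": 0.02, "dz": 0, "wx": 0, "wy": 0, "wz": 0, "grip": 0}, {"dx": 0, "dy": 0, "dz": 0, "wx": 0, "wy": 0, "wz": 0, "grip": 0}]}}

```text
time_s: 17.4
position: [0.5463, -0.0436, 0.0949]
tcp_rot: [[0.987, 0.0, 0.158], [-0.158, 0.0, 0.987], [0.0, -1.0, 0.0]]
force: [-2.7, 0.8, 6.5]
opening: 0.005
```

Emit:
{"op": "drive_tool", "data": {"commands": [{"dx": 0, "dy": 0.02, "dz": 0, "wx": 0, "wy": 0, "wz": 0, "grip": 0}, {"dx": 0, "dy": 0, "dz": 0, "wx": 0, "wy": 0, "wz": 0, "grip": 0}]}}

```text
time_s: 17.65
position: [0.5464, -0.0436, 0.0946]
tcp_rot: [[0.987, 0.0, 0.158], [-0.158, -0.0, 0.987], [0.0, -1.0, 0.0]]
force: [-3.2, 0.5, 10.3]
opening: 0.002
```

The force now rises stiffly, so clip a is home. I'll lift, cross to the opposite corner (c) and check a from there.

Emit:
{"op": "drive_tool", "data": {"commands": [{"dx": 0, "dy": -0.5, "dz": 0, "wx": 0, "wy": 0, "wz": 0, "grip": 0}, {"dx": 0, "dy": -0.6, "dz": 0, "wx": 0, "wy": 0, "wz": 0, "grip": 0}, {"dx": 0.65, "dy": 0, "dz": -0.85, "wx": 0, "wy": 0, "wz": 0, "grip": 0}, {"dx": 0.65, "dy": 0, "dz": -0.85, "wx": 0, "wy": 0, "wz": 0, "grip": 0}, {"dx": 0.65, "dy": 0, "dz": -0.85, "wx": 0, "wy": 0, "wz": 0, "grip": 0}, {"dx": 0, "dy": 0, "dz": 0, "wx": 0, "wy": 0, "wz": 0, "grip": 0}, {"dx": 0, "dy": 0, "dz": 0, "wx": 0, "wy": 0, "wz": 0, "grip": 0}, {"dx": 0, "dy": 0, "dz": 0, "wx": 0, "wy": 0, "wz": 0, "grip": 0}]}}

```text
time_s: 18.65
position: [0.6065, -0.1555, 0.1374]
tcp_rot: [[0.988, -0.001, 0.157], [-0.157, 0.001, 0.988], [-0.001, -1.0, 0.001]]
force: [-0.4, 0.4, 0.0]
opening: 0.001
```

```bash
cat > clips.py <<'E'
from h import *
import sys
def clips(tag,fish=True,c=(.5785,-.0995),yaw=-9.15,imgs=None):
    p,d,K,T=load(tag);m=hsv(p,(100,110,30),(128,255,255));C,uv=cloud(d,m,K,T,fish)
    a=np.radians(yaw);x=np.array([np.cos(a),np.sin(a)]);y=np.array([-np.sin(a),np.cos(a)])
    L=np.c_[(C[:,:2]-c)@x,(C[:,:2]-c)@y,C[:,2]]*1000
    for nm,sx,sy in (('a',-1,1),('b',-1,-1),('c',1,-1),('d',1,1)):
        g=(L[:,0]*sx>22)&(L[:,0]*sx<70)&(L[:,1]*sy>34)&(L[:,1]*sy<66)&(L[:,2]>45)&(L[:,2]<110);q=L[g]
        if len(q)<30: print(tag,nm,len(q));continue
        o=q[(q[:,0]*sx>48)];i=q[(q[:,0]*sx<34)]
        print(tag,nm,len(q),'outer z med/max',o[:,2].__len__() and (np.median(o[:,2]).round(1),np.percentile(o[:,2],95).round(1)),'inner z',len(i) and np.median(i[:,2]).round(1),'xmax',np.percentile(q[:,0]*sx,97).round(1))
E
python3 -c "
from clips import *
togo([.6081,-.1549,.107],-9.15);snap('wrist','w7');clips('w6');clips('w7')
snap('scene','s7');clips('s7',False);snap('side','d7');clips('d7',False)"
```

```text
t 18.65 pos [ 0.6065 -0.1555  0.1374] yaw -9.06 tilt [-0.0009  0.0007] J6 -15.5 F [-0.39  0.45  0.04] op 0.001
tool d (units of 4cm) [0.038 0.76  0.02 ] mm [ 1.5 30.4  0.8]  turn wy units 0.001
w6 a 1078 outer z med/max (np.float64(87.9), np.float64(92.0)) inner z 73.2 xmax 63.3
w6 b 909 outer z med/max (np.float64(86.0), np.float64(89.5)) inner z 73.1 xmax 63.4
w6 c 924 outer z med/max (np.float64(86.5), np.float64(90.3)) inner z 73.4 xmax 63.0
w6 d 1083 outer z med/max (np.float64(88.1), np.float64(92.0)) inner z 73.5 xmax 63.5
w7 a 1676 outer z med/max (np.float64(69.7), np.float64(71.0)) inner z 70.7 xmax 61.4
w7 b 1664 outer z med/max (np.float64(86.0), np.float64(88.9)) inner z 72.7 xmax 57.8
w7 c 1569 outer z med/max (np.float64(86.6), np.float64(91.1)) inner z 73.6 xmax 64.3
w7 d 2377 outer z med/max (np.float64(87.7), np.float64(92.1)) inner z 73.3 xmax 64.8
s7 a 83 outer z med/max (np.float64(65.4), np.float64(70.9)) inner z 69.1 xmax 65.4
s7 b 77 outer z med/max (np.float64(80.0), np.float64(87.3)) inner z 71.1 xmax 68.1
s7 c 77 outer z med/max (np.float64(85.7), np.float64(90.1)) inner z 73.6 xmax 57.5
s7 d 23
d7 a 58 outer z med/max (np.float64(69.4), np.float64(72.1)) inner z 71.0 xmax 64.0
d7 b 82 outer z med/max (np.float64(81.3), np.float64(88.4)) inner z 72.6 xmax 67.5
d7 c 41 outer z med/max (np.float64(86.9), np.float64(90.1)) inner z 74.8 xmax 58.1
d7 d 64 outer z med/max (np.float64(88.5), np.float64(90.2)) inner z 74.7 xmax 52.9
```

Clip a is down flat and stays (outer end 69.7 mm, the others about 87 mm). Now clip c.

Emit:
{"op": "drive_tool", "data": {"commands": [{"dx": 0.038, "dy": 0.3, "dz": 0.02, "wx": 0, "wy": 0, "wz": 0, "grip": 0}, {"dx": 0, "dy": 0.3, "dz": 0, "wx": 0, "wy": 0, "wz": 0, "grip": 0}, {"dx": 0, "dy": 0.15, "dz": 0, "wx": 0, "wy": 0, "wz": 0, "grip": 0}, {"dx": 0, "dy": 0.08, "dz": 0, "wx": 0, "wy": 0, "wz": 0, "grip": 0}, {"dx": 0.02, "dy": 0.06, "dz": 0, "wx": 0, "wy": 0, "wz": 0, "grip": 0}, {"dx": 0.02, "dy": 0.03, "dz": 0, "wx": 0, "wy": 0, "wz": 0, "grip": 0}, {"dx": 0, "dy": 0, "dz": 0, "wx": 0, "wy": 0, "wz": 0, "grip": 0}]}}

```text
time_s: 19.68
position: [0.6108, -0.1565, 0.1013]
tcp_rot: [[0.987, 0.001, 0.158], [-0.158, -0.0, 0.987], [0.001, -1.0, -0.0]]
force: [1.7, 1.6, 2.9]
opening: 0.003
```

Emit:
{"op": "drive_tool", "data": {"commands": [{"dx": 0.02, "dy": 0.025, "dz": 0, "wx": 0, "wy": 0, "wz": 0, "grip": 0}, {"dx": 0.02, "dy": 0.025, "dz": 0, "wx": 0, "wy": 0, "wz": 0, "grip": 0}, {"dx": 0, "dy": 0.025, "dz": 0, "wx": 0, "wy": 0, "wz": 0, "grip": 0}, {"dx": 0, "dy": 0, "dz": 0, "wx": 0, "wy": 0, "wz": 0, "grip": 0}]}}

```text
time_s: 20.18
position: [0.6121, -0.1567, 0.0986]
tcp_rot: [[0.987, 0.0, 0.158], [-0.158, -0.0, 0.987], [0.0, -1.0, -0.0]]
force: [0.4, 2.0, 5.6]
opening: 0.005
```

Emit:
{"op": "drive_tool", "data": {"commands": [{"dx": 0.01, "dy": 0.025, "dz": 0, "wx": 0, "wy": 0, "wz": 0, "grip": 0}, {"dx": 0.01, "dy": 0.015, "dz": 0, "wx": 0, "wy": 0, "wz": 0, "grip": 0}, {"dx": 0, "dy": 0, "dz": 0, "wx": 0, "wy": 0, "wz": 0, "grip": 0}]}}

```text
time_s: 20.55
position: [0.6125, -0.1567, 0.0974]
tcp_rot: [[0.987, -0.0, 0.158], [-0.158, 0.0, 0.987], [-0.0, -1.0, -0.0]]
force: [-0.7, 1.6, 8.5]
opening: 0.006
```

Emit:
{"op": "drive_tool", "data": {"commands": [{"dx": 0, "dy": 0.025, "dz": 0, "wx": 0, "wy": 0, "wz": 0, "grip": 0}, {"dx": 0, "dy": 0, "dz": 0, "wx": 0, "wy": 0, "wz": 0, "grip": 0}]}}

```text
time_s: 20.8
position: [0.6129, -0.1568, 0.0963]
tcp_rot: [[0.987, 0.001, 0.158], [-0.158, -0.0, 0.987], [0.001, -1.0, -0.0]]
force: [-0.4, 1.3, 6.5]
opening: 0.004
```

Emit:
{"op": "drive_tool", "data": {"commands": [{"dx": 0, "dy": 0.02, "dz": 0, "wx": 0, "wy": 0, "wz": 0, "grip": 0}, {"dx": 0, "dy": 0, "dz": 0, "wx": 0, "wy": 0, "wz": 0, "grip": 0}]}}

```text
time_s: 21.05
position: [0.6132, -0.1569, 0.095]
tcp_rot: [[0.987, 0.001, 0.159], [-0.159, -0.0, 0.987], [0.001, -1.0, -0.0]]
force: [0.9, 2.1, 5.9]
opening: 0.008
```

Emit:
{"op": "drive_tool", "data": {"commands": [{"dx": 0, "dy": 0.02, "dz": 0, "wx": 0, "wy": 0, "wz": 0, "grip": 0}, {"dx": 0, "dy": 0, "dz": 0, "wx": 0, "wy": 0, "wz": 0, "grip": 0}]}}

```text
time_s: 21.3
position: [0.6132, -0.1569, 0.0947]
tcp_rot: [[0.987, 0.001, 0.159], [-0.159, -0.0, 0.987], [0.001, -1.0, -0.0]]
force: [0.9, 2.5, 7.7]
opening: 0.006
```

Emit:
{"op": "drive_tool", "data": {"commands": [{"dx": 0, "dy": 0.015, "dz": 0, "wx": 0, "wy": 0, "wz": 0, "grip": 0}, {"dx": 0, "dy": 0, "dz": 0, "wx": 0, "wy": 0, "wz": 0, "grip": 0}]}}

```text
time_s: 21.55
position: [0.6132, -0.1569, 0.0946]
tcp_rot: [[0.987, 0.001, 0.158], [-0.158, -0.0, 0.987], [0.001, -1.0, -0.0]]
force: [-1.1, 2.1, 10.4]
opening: 0.006
```

Emit:
{"op": "drive_tool", "data": {"commands": [{"dx": 0, "dy": -0.5, "dz": 0, "wx": 0, "wy": 0, "wz": 0, "grip": 0}, {"dx": 0, "dy": -0.6, "dz": 0, "wx": 0, "wy": 0, "wz": 0, "grip": 0}, {"dx": -0.65, "dy": 0, "dz": 0, "wx": 0, "wy": 0, "wz": 0, "grip": 0}, {"dx": -0.7, "dy": 0, "dz": 0, "wx": 0, "wy": 0, "wz": 0, "grip": 0}, {"dx": -0.65, "dy": 0, "dz": 0, "wx": 0, "wy": 0, "wz": 0, "grip": 0}, {"dx": 0, "dy": 0, "dz": 0, "wx": 0, "wy": 0, "wz": 0, "grip": 0}, {"dx": 0, "dy": 0, "dz": 0, "wx": 0, "wy": 0, "wz": 0, "grip": 0}, {"dx": 0, "dy": 0, "dz": 0, "wx": 0, "wy": 0, "wz": 0, "grip": 0}]}}

```text
time_s: 22.55
position: [0.5349, -0.1447, 0.1371]
tcp_rot: [[0.987, 0.001, 0.158], [-0.158, -0.001, 0.987], [0.001, -1.0, -0.001]]
force: [0.4, 1.1, -0.7]
opening: 0.009
```

```bash
python3 -c "
from clips import *
togo([.5330,-.1428,.107],-9.15);snap('wrist','w8');clips('w8')
snap('scene','s8');clips('s8',False);snap('side','d8');clips('d8',False)"
```

```text
t 22.55 pos [ 0.5349 -0.1447  0.1371] yaw -9.11 tilt [ 0.0011 -0.0007] J6 -17.6 F [ 0.4   1.06 -0.7 ] op 0.009
tool d (units of 4cm) [-0.056  0.751  0.04 ] mm [-2.2 30.1  1.6]  turn wy units 0.0
w8 a 2078 outer z med/max (np.float64(69.8), np.float64(70.9)) inner z 70.3 xmax 62.0
w8 b 1651 outer z med/max (np.float64(84.6), np.float64(88.6)) inner z 72.2 xmax 64.9
w8 c 1450 outer z med/max (np.float64(69.7), np.float64(70.8)) inner z 70.3 xmax 60.4
w8 d 2012 outer z med/max (np.float64(88.3), np.float64(91.2)) inner z 72.8 xmax 56.7
s8 a 55 outer z med/max (np.float64(63.3), np.float64(70.6)) inner z 67.3 xmax 66.4
s8 b 78 outer z med/max (np.float64(78.6), np.float64(86.9)) inner z 70.8 xmax 68.5
s8 c 59 outer z med/max (np.float64(66.4), np.float64(69.6)) inner z 67.8 xmax 57.6
s8 d 2
d8 a 62 outer z med/max (np.float64(69.7), np.float64(71.6)) inner z 70.3 xmax 63.6
d8 b 51 outer z med/max (np.float64(77.6), np.float64(87.5)) inner z 72.8 xmax 67.5
d8 c 55 outer z med/max (np.float64(69.1), np.float64(72.3)) inner z 70.2 xmax 60.1
d8 d 63 outer z med/max (np.float64(87.2), np.float64(90.1)) inner z 72.4 xmax 59.8
```

Diagonal pair a and c is flat, with b and d still open. Now clip b.

Emit:
{"op": "drive_tool", "data": {"commands": [{"dx": -0.05, "dy": 0.3, "dz": 0.04, "wx": 0, "wy": 0, "wz": 0, "grip": 0}, {"dx": 0, "dy": 0.3, "dz": 0, "wx": 0, "wy": 0, "wz": 0, "grip": 0}, {"dx": 0, "dy": 0.15, "dz": 0, "wx": 0, "wy": 0, "wz": 0, "grip": 0}, {"dx": -0.02, "dy": 0.08, "dz": 0, "wx": 0, "wy": 0, "wz": 0, "grip": 0}, {"dx": -0.02, "dy": 0.06, "dz": 0, "wx": 0, "wy": 0, "wz": 0, "grip": 0}, {"dx": -0.02, "dy": 0.05, "dz": 0, "wx": 0, "wy": 0, "wz": 0, "grip": 0}, {"dx": 0, "dy": 0, "dz": 0, "wx": 0, "wy": 0, "wz": 0, "grip": 0}]}}

```text
time_s: 23.58
position: [0.5292, -0.1417, 0.0996]
tcp_rot: [[0.987, -0.001, 0.158], [-0.158, 0.0, 0.987], [-0.001, -1.0, 0.0]]
force: [-1.8, 0.6, 2.3]
opening: 0.004
```

Emit:
{"op": "drive_tool", "data": {"commands": [{"dx": -0.02, "dy": 0.025, "dz": 0, "wx": 0, "wy": 0, "wz": 0, "grip": 0}, {"dx": -0.01, "dy": 0.025, "dz": 0, "wx": 0, "wy": 0, "wz": 0, "grip": 0}, {"dx": 0, "dy": 0, "dz": 0, "wx": 0, "wy": 0, "wz": 0, "grip": 0}]}}

```text
time_s: 23.95
position: [0.5289, -0.1417, 0.0983]
tcp_rot: [[0.987, 0.001, 0.159], [-0.159, -0.0, 0.987], [0.001, -1.0, -0.0]]
force: [-2.1, 1.2, 5.5]
opening: 0.007
```

Emit:
{"op": "drive_tool", "data": {"commands": [{"dx": -0.01, "dy": 0.025, "dz": 0, "wx": 0, "wy": 0, "wz": 0, "grip": 0}, {"dx": 0, "dy": 0.01, "dz": 0, "wx": 0, "wy": 0, "wz": 0, "grip": 0}, {"dx": 0, "dy": 0, "dz": 0, "wx": 0, "wy": 0, "wz": 0, "grip": 0}]}}

```text
time_s: 24.32
position: [0.5286, -0.1417, 0.0974]
tcp_rot: [[0.987, 0.002, 0.158], [-0.158, -0.001, 0.987], [0.002, -1.0, -0.0]]
force: [-1.9, 2.3, 9.3]
opening: 0.004
```

Emit:
{"op": "drive_tool", "data": {"commands": [{"dx": 0, "dy": 0.02, "dz": 0, "wx": 0, "wy": 0, "wz": 0, "grip": 0}, {"dx": 0, "dy": 0, "dz": 0, "wx": 0, "wy": 0, "wz": 0, "grip": 0}]}}

```text
time_s: 24.58
position: [0.5284, -0.1417, 0.0967]
tcp_rot: [[0.987, 0.001, 0.158], [-0.158, -0.001, 0.987], [0.001, -1.0, -0.0]]
force: [-3.7, 0.7, 10.3]
opening: 0.006
```

Emit:
{"op": "drive_tool", "data": {"commands": [{"dx": -0.01, "dy": 0.02, "dz": 0, "wx": 0, "wy": 0, "wz": 0, "grip": 0}, {"dx": 0, "dy": 0, "dz": 0, "wx": 0, "wy": 0, "wz": 0, "grip": 0}]}}

```text
time_s: 24.82
position: [0.5279, -0.1416, 0.0949]
tcp_rot: [[0.987, 0.001, 0.158], [-0.158, -0.0, 0.987], [0.001, -1.0, -0.0]]
force: [-1.1, 0.4, 1.3]
opening: 0.003
```

Clicked (force 10 → 1 N). I'll press home.

Emit:
{"op": "drive_tool", "data": {"commands": [{"dx": 0, "dy": 0.02, "dz": 0, "wx": 0, "wy": 0, "wz": 0, "grip": 0}, {"dx": 0, "dy": 0, "dz": 0, "wx": 0, "wy": 0, "wz": 0, "grip": 0}]}}

```text
time_s: 25.08
position: [0.528, -0.1417, 0.0945]
tcp_rot: [[0.987, 0.001, 0.158], [-0.158, -0.0, 0.987], [0.001, -1.0, -0.0]]
force: [-1.9, 1.4, 9.3]
opening: 0.006
```

Emit:
{"op": "drive_tool", "data": {"commands": [{"dx": 0, "dy": -0.5, "dz": 0, "wx": 0, "wy": 0, "wz": 0, "grip": 0}, {"dx": 0, "dy": -0.6, "dz": 0, "wx": 0, "wy": 0, "wz": 0, "grip": 0}, {"dx": 0.65, "dy": 0, "dz": 0.8, "wx": 0, "wy": 0, "wz": 0, "grip": 0}, {"dx": 0.7, "dy": 0, "dz": 0.85, "wx": 0, "wy": 0, "wz": 0, "grip": 0}, {"dx": 0.65, "dy": 0, "dz": 0.8, "wx": 0, "wy": 0, "wz": 0, "grip": 0}, {"dx": 0, "dy": 0, "dz": 0, "wx": 0, "wy": 0, "wz": 0, "grip": 0}, {"dx": 0, "dy": 0, "dz": 0, "wx": 0, "wy": 0, "wz": 0, "grip": 0}, {"dx": 0, "dy": 0, "dz": 0, "wx": 0, "wy": 0, "wz": 0, "grip": 0}]}}

```text
time_s: 26.08
position: [0.6214, -0.0582, 0.1374]
tcp_rot: [[0.987, -0.001, 0.16], [-0.16, 0.0, 0.987], [-0.001, -1.0, -0.0]]
force: [0.1, -1.0, 0.7]
opening: 0.005
```

```bash
python3 -c "
from clips import *
togo([.6240,-.0562,.107],-9.15);snap('scene','s9');clips('s9',False);snap('side','d9');clips('d9',False)"
```

```text
t 26.07 pos [ 0.6214 -0.0582  0.1374] yaw -9.18 tilt [-0.0009  0.    ] J6 -6.4 F [ 0.13 -0.99  0.66] op 0.005
tool d (units of 4cm) [0.057 0.761 0.06 ] mm [ 2.3 30.4  2.4]  turn wy units -0.0
s9 a 79 outer z med/max (np.float64(66.0), np.float64(70.2)) inner z 66.9 xmax 65.6
s9 b 100 outer z med/max (np.float64(64.7), np.float64(71.0)) inner z 68.0 xmax 66.1
s9 c 58 outer z med/max (np.float64(66.4), np.float64(70.9)) inner z 68.3 xmax 57.9
s9 d 67 outer z med/max (np.float64(80.3), np.float64(88.3)) inner z 71.8 xmax 58.8
d9 a 60 outer z med/max (np.float64(69.7), np.float64(71.8)) inner z 69.9 xmax 63.4
d9 b 89 outer z med/max (np.float64(69.7), np.float64(72.1)) inner z 70.3 xmax 63.8
d9 c 81 outer z med/max (np.float64(69.7), np.float64(72.1)) inner z 70.9 xmax 59.9
d9 d 29
```

a, b and c are flat. Last one is clip d.

Emit:
{"op": "drive_tool", "data": {"commands": [{"dx": 0.055, "dy": 0.3, "dz": 0.06, "wx": 0, "wy": 0, "wz": 0, "grip": 0}, {"dx": 0, "dy": 0.3, "dz": 0, "wx": 0, "wy": 0, "wz": 0, "grip": 0}, {"dx": 0, "dy": 0.15, "dz": 0, "wx": 0, "wy": 0, "wz": 0, "grip": 0}, {"dx": 0.02, "dy": 0.08, "dz": 0, "wx": 0, "wy": 0, "wz": 0, "grip": 0}, {"dx": 0.02, "dy": 0.06, "dz": 0, "wx": 0, "wy": 0, "wz": 0, "grip": 0}, {"dx": 0.02, "dy": 0.05, "dz": 0, "wx": 0, "wy": 0, "wz": 0, "grip": 0}, {"dx": 0.01, "dy": 0.02, "dz": 0, "wx": 0, "wy": 0, "wz": 0, "grip": 0}, {"dx": 0, "dy": 0, "dz": 0, "wx": 0, "wy": 0, "wz": 0, "grip": 0}]}}

```text
time_s: 27.18
position: [0.6278, -0.0559, 0.0997]
tcp_rot: [[0.987, 0.001, 0.158], [-0.158, -0.0, 0.987], [0.001, -1.0, -0.0]]
force: [0.3, 0.6, 2.3]
opening: 0.003
```

Emit:
{"op": "drive_tool", "data": {"commands": [{"dx": 0.02, "dy": 0.025, "dz": 0, "wx": 0, "wy": 0, "wz": 0, "grip": 0}, {"dx": 0.01, "dy": 0.025, "dz": 0, "wx": 0, "wy": 0, "wz": 0, "grip": 0}, {"dx": 0, "dy": 0, "dz": 0, "wx": 0, "wy": 0, "wz": 0, "grip": 0}]}}

```text
time_s: 27.55
position: [0.6285, -0.0561, 0.0981]
tcp_rot: [[0.987, -0.0, 0.158], [-0.158, -0.0, 0.987], [-0.0, -1.0, -0.0]]
force: [-1.5, 0.7, 5.7]
opening: 0.003
```

Emit:
{"op": "drive_tool", "data": {"commands": [{"dx": 0, "dy": 0.025, "dz": 0, "wx": 0, "wy": 0, "wz": 0, "grip": 0}, {"dx": 0, "dy": 0.01, "dz": 0, "wx": 0, "wy": 0, "wz": 0, "grip": 0}, {"dx": 0, "dy": 0, "dz": 0, "wx": 0, "wy": 0, "wz": 0, "grip": 0}]}}

```text
time_s: 27.92
position: [0.6288, -0.0561, 0.0973]
tcp_rot: [[0.987, 0.001, 0.158], [-0.158, -0.0, 0.987], [0.001, -1.0, -0.0]]
force: [-3.6, 0.3, 8.7]
opening: 0.007
```

Emit:
{"op": "drive_tool", "data": {"commands": [{"dx": 0, "dy": 0.02, "dz": 0, "wx": 0, "wy": 0, "wz": 0, "grip": 0}, {"dx": 0, "dy": 0, "dz": 0, "wx": 0, "wy": 0, "wz": 0, "grip": 0}]}}

```text
time_s: 28.18
position: [0.6291, -0.0561, 0.0964]
tcp_rot: [[0.987, 0.001, 0.158], [-0.158, -0.0, 0.987], [0.001, -1.0, -0.0]]
force: [-1.2, 1.2, 7.0]
opening: 0.001
```

Emit:
{"op": "drive_tool", "data": {"commands": [{"dx": 0, "dy": 0.02, "dz": 0, "wx": 0, "wy": 0, "wz": 0, "grip": 0}, {"dx": 0, "dy": 0, "dz": 0, "wx": 0, "wy": 0, "wz": 0, "grip": 0}]}}

```text
time_s: 28.42
position: [0.6295, -0.0562, 0.0947]
tcp_rot: [[0.987, 0.002, 0.159], [-0.159, -0.0, 0.987], [0.002, -1.0, -0.0]]
force: [1.3, 1.1, 3.8]
opening: 0.002
```

Emit:
{"op": "drive_tool", "data": {"commands": [{"dx": 0, "dy": 0.02, "dz": 0, "wx": 0, "wy": 0, "wz": 0, "grip": 0}, {"dx": 0, "dy": 0, "dz": 0, "wx": 0, "wy": 0, "wz": 0, "grip": 0}]}}

```text
time_s: 28.68
position: [0.6295, -0.0562, 0.0945]
tcp_rot: [[0.987, 0.002, 0.158], [-0.158, -0.0, 0.987], [0.002, -1.0, -0.0]]
force: [1.0, 0.4, 7.8]
opening: 0.004
```

Emit:
{"op": "drive_tool", "data": {"commands": [{"dx": 0, "dy": -0.5, "dz": 0, "wx": 0, "wy": 0, "wz": 0, "grip": 0}, {"dx": 0, "dy": -1, "dz": 0, "wx": 0, "wy": 0, "wz": 0, "grip": 0}, {"dx": -0.5, "dy": -1, "dz": -0.6, "wx": 0, "wy": 0, "wz": 0, "grip": 0}, {"dx": -0.5, "dy": -0.8, "dz": -0.6, "wx": 0, "wy": 0, "wz": 0, "grip": 0}, {"dx": 0, "dy": 0, "dz": -0.6, "wx": 0, "wy": 0, "wz": 0, "grip": 0}, {"dx": 0, "dy": 0, "dz": 0, "wx": 0, "wy": 0, "wz": 0, "grip": 0}, {"dx": 0, "dy": 0, "dz": 0, "wx": 0, "wy": 0, "wz": 0, "grip": 0}, {"dx": 0, "dy": 0, "dz": 0, "wx": 0, "wy": 0, "wz": 0, "grip": 0}]}}

```text
time_s: 29.68
position: [0.5776, -0.1198, 0.2247]
tcp_rot: [[0.988, -0.002, 0.158], [-0.158, 0.001, 0.988], [-0.002, -1.0, 0.001]]
force: [-0.2, -0.2, -0.3]
opening: 0.007
```

```bash
python3 -c "
from clips import *
togo([.5785,-.0995,.2],-9.15);snap('wrist','w10');clips('w10');snap('side','d10');snap('scene','s10');clips('d10',False)
w=cv2.imread('pics/w10.png')[90:290,200:440]
a=cv2.imread('pics/s10.png')[180:250,280:370];b=cv2.imread('pics/d10.png')[170:250,280:370]
cv2.imwrite('pics/m10.png',np.hstack([cv2.resize(w,(480,400)),np.vstack([cv2.resize(a,(257,200)),cv2.resize(b,(257,200))])]))"
```

```text
t 29.68 pos [ 0.5776 -0.1198  0.2247] yaw -9.06 tilt [-0.0016  0.0009] J6 -13.5 F [-0.23 -0.18 -0.26] op 0.007
tool d (units of 4cm) [-0.056  0.617  0.505] mm [-2.3 24.7 20.2]  turn wy units 0.001
w10 a 942 outer z med/max (np.float64(69.7), np.float64(70.8)) inner z 70.2 xmax 60.9
w10 b 797 outer z med/max (np.float64(69.6), np.float64(70.9)) inner z 70.3 xmax 61.1
w10 c 820 outer z med/max (np.float64(69.6), np.float64(70.8)) inner z 70.1 xmax 61.0
w10 d 948 outer z med/max (np.float64(69.7), np.float64(70.8)) inner z 70.1 xmax 60.8
d10 a 32 outer z med/max (np.float64(69.7), np.float64(71.7)) inner z 69.4 xmax 62.9
d10 b 84 outer z med/max (np.float64(70.2), np.float64(72.2)) inner z 70.5 xmax 64.0
d10 c 76 outer z med/max (np.float64(69.2), np.float64(71.2)) inner z 70.3 xmax 62.1
d10 d 33 outer z med/max (np.float64(68.9), np.float64(71.8)) inner z 70.9 xmax 57.6
```

View pics/m10.png

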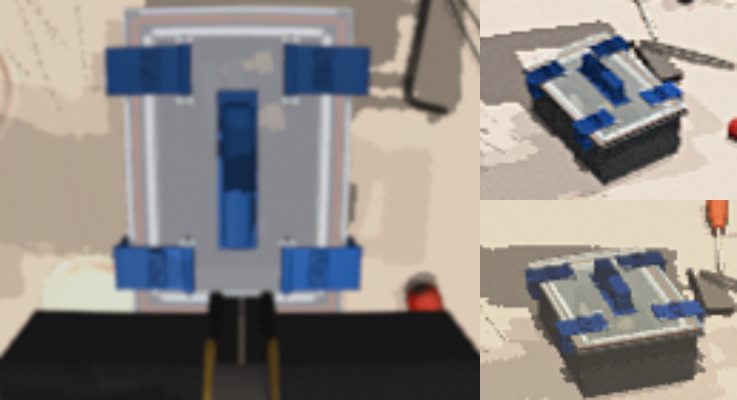

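All four clips are flat with their legs hanging over the rim, equal within 0.1 mm. The lid is level and square, and the arm is clear.

```bash
python3 -c "
from rig import workorder
print(workorder.hand_in())"
```

```text
the job is handed in; nothing more can be done
None
```

The dry box is closed and handed in at about 30 s of the 64 s allowed. The lid sits in the mouth on its gasket and all four clips are snapped down. The hand-in itself gave no verdict.

- **Lid:** I gripped it by the handle, lined it up over the box by looking at the gasket through the clear plate, and set it down. It entered the mouth with no contact force until it met the gasket.
- **Clips:** I pressed a and c first, then b and d. In the readings taken at the end of each press, the vertical force peaked at about 10.5 N (about 12 N with the sideways part), against the 19 N limit. Each clip clicked with a clear drop in force, or for c a softer one, then stiffened when home.
- **Last checks:** The close camera showed all four clip arms flat, their outer ends within 0.1 mm of each other at 69.6–69.7 mm. The lid looked level and square, and the arm was clear of everything.

**Not confirmed:**
- I did not see the hook lips under the rim directly. That they hooked is inferred from the clicks and from the arms staying flat after release.
- The three cameras differed by up to about 4.5 mm on the box's position, so I lined the lid up against the gasket itself.
- I did not measure the surrounding items at the end, but I never moved the arm near them.

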